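# Turn creasing blocks groove up and clamp them in the bed

### The arm

A 6-joint arm with a two-finger parallel gripper is mounted at the origin on a cart in front of the work surface, level with it; the furniture and walls round the work are solid. World frame = base frame: x ahead of the robot, y to its left, z up, the work surface at z = 0. Lengths are in m, angles in rad, forces in N, time in s.
With the tool pointing down it reaches from about 0.375 to 0.975 m from the base axis. Payload 3.8 kg.
Tool frame: the origin (TCP) lies on the front face of the gripper's body, between the roots of the fingers; the fingertips stand 73 mm ahead of it and the grasp point (between the pads) lies 54 mm ahead of it (bot.tcp_to_grasp is the distance from the TCP to the grasp point, in m); z points along the fingers, y is the direction in which the jaws open and shut (so a half turn about z gives the same grasp; the last joint's range is limited). The gripper opens to 85 mm and grips with 20 to 120 N. Pads are 22 mm wide; open, the fingers measure 114 mm over their backs; the gripper's body (76 mm by 85 mm) begins 54 mm behind the grasp point. The pads swing forward as they close: fully open they stand 13 mm farther back than shut.
Start: joints at [-1.303, 0.264, 1.604, -0, 1.274, -0.037], TCP at [0.203, -0.644, 0.304] pointing down, gripper open.
Joint ranges: [-2.63, 2.63], [-0.94, 2.18], [0.31, 2.57], [-1.31, 4.45], [0, 2.66], [-2.55, 2.55]. Speed limits (rad/s): [2.57, 2.57, 3.14, 3.14, 3.14, 3.14].

### API

Orientations are given as a rotation vector (axis times angle).
In Python, from rig import bot, optics gives the robot as it stands. The module is installed in compiled form; this text tells all that it offers.
- The arm moves only by the tool drive_tool, never from a script. Its argument "moves" is a list of rows, each an object with "fingers": the gripper command: -1 is shut, 1 is fully open, values between are in proportion; "translation": the shift along the tool's x, y, z in mm, a list of three; "yaw": the turn about the tool's z in rad. A call has 1 to 12 rows; each row is the pose to reach, as a shift and turn from the pose measured when the call began, along the tool's axes at that moment; what a row does not reach only later rows make up. A row lasts 1/12 s, in which the tool goes at most 41.7 mm and 7.16 degrees, less where a joint would pass 70% of its speed; a pose out of reach is approached as far as the arm can. A call with a gripper value outside its range is refused whole. The fingers move at their own pace and stop on an object; the grip force is fixed at half the most. Time passes only in rows, so rows that repeat a pose let the fingers close. It gives the time, the measured TCP pose, the force and the opening at its end, in the units of the state.
- bot.sense(): the state, without advancing time (a new reading comes with each control period).
- optics.grab_frame(name): name is "scene" or "top" or "wrist"; returns the picture (420x560x3 uint8, red, green, blue); there is no depth.
- optics.camera_params(name): a dict with "fx", "fy", "cx", "cy" (pixels), "origin" and "rotation" of the camera in the world. Camera axes: x right, y down, z forward; pixel columns grow to the right and rows downward; lengths in m; the calibration is good to about 2 mm. A picture is of the moment at which its call begins: read the wrist's pose just before it. camera_params takes no time and is no camera call; for the wrist camera it gives the pose at the moment of the call.
- bot.close_job(): hands the job in, once; it reports no verdict.
The state is a dict: "t": time; "q": joint angles; "qd": joint speeds; "joint_efforts": joint torques, N m; "tcp_pos": TCP position; "tcp_rot": TCP orientation; "ft_force": force on the tool from outside, world axes, zero at the start; "ft_torque": the same for the moment, N m; "width": opening from 0.0 (shut) to 1.0 (fully open).
Only numpy, scipy, OpenCV 4.12 (cv2) and the standard library are available. Lean on these libraries where they do the work, as an engineer would, in place of code of your own. Each camera call takes 0.05 s, during which the arm holds its last target. There are 200 camera calls.

### The job

Wind the jaw of the clamping bed fully open with the handwheel. Roll each brass six-sided creasing block over, face by face, until its grooved face is on top, and lay every block in a lane of its own on the clamping bed, lengthwise between the stop and the open jaw. Then wind clockwise until the jaw has pushed all the blocks hard up against the stop, and let go; leave the paste jar, the thread spool and the grey smoothing stone where they are.

Things in the scene. Friction and masses are not known exactly. Their poses are not given: they have to be found in the camera images.
- block_a: brass six-sided creasing block: prism 60 mm long, 44 across flats, 50.8 across corners, about 0.3 kg, lying on a face. One long face has a groove 12 mm wide, 4 deep along its whole length, not on top at the start; the other five are plain. Origin at the block's centre; own y along its length; own z points out through the grooved face (z up = groove on top). None if absent in this run
- block_b: brass six-sided creasing block: prism 60 mm long, 44 across flats, 50.8 across corners, about 0.3 kg, lying on a face. One long face has a groove 12 mm wide, 4 deep along its whole length, not on top at the start; the other five are plain. Origin at the block's centre; own y along its length; own z points out through the grooved face (z up = groove on top). None if absent in this run
- block_c: brass six-sided creasing block: prism 60 mm long, 44 across flats, 50.8 across corners, about 0.3 kg, lying on a face. One long face has a groove 12 mm wide, 4 deep along its whole length, not on top at the start; the other five are plain. Origin at the block's centre; own y along its length; own z points out through the grooved face (z up = groove on top). None if absent in this run
- block_d: brass six-sided creasing block: prism 60 mm long, 44 across flats, 50.8 across corners, about 0.3 kg, lying on a face. One long face has a groove 12 mm wide, 4 deep along its whole length, not on top at the start; the other five are plain. Origin at the block's centre; own y along its length; own z points out through the grooved face (z up = groove on top). None if absent in this run
- clamp_bed: fixed grey clamping bed, plate 262 x 290 mm, its top 12 mm above the bench. Origin at bench level, midway between stop and open jaw; own y points to the fixed stop, along the lanes. Three lanes lie side by side in x, each with a 58 mm wide floor between aluminium walls 26 mm high. A block on a lane floor has its centre 34 mm above the bench; pushed home, its centre is at y = +28 mm
- lane0 (a point): point on the floor of a lane (12 mm above the bench), on its centre line, midway between the stop and the fully open jaw; axes as the bed's (y along the lane to the stop). A block laid with its centre above this point leaves 28 mm at either end
- lane1 (a point): point on the floor of a lane (12 mm above the bench), on its centre line, midway between the stop and the fully open jaw; axes as the bed's (y along the lane to the stop). A block laid with its centre above this point leaves 28 mm at either end
- lane2 (a point): point on the floor of a lane (12 mm above the bench), on its centre line, midway between the stop and the fully open jaw; axes as the bed's (y along the lane to the stop). A block laid with its centre above this point leaves 28 mm at either end
- stop_face (a point): middle of the fixed stop's face, 58 mm from the bed's origin in y; the stop is a steel bar 214 mm wide across all lanes, top 48 mm above the bench. Outside the lanes, 118 mm either side of the middle, round guide rods run along the bed, top 55 mm above the bench, end posts 60 mm
- jaw (a joint): travel of the moving jaw to the stop, m: 0 = fully open (face 116 mm from the stop), 0.056 = touching blocks that are home against the stop, 0.062 = end of travel. A steel crossbar over the lane walls, top 59 mm above the bench, with a tongue down into each lane. Moves only by the handwheel, 28 mm a turn, and stays where it is left; starts partly closed
- handwheel (a joint): turn of the handwheel, rad: 0 = jaw fully open, grows clockwise seen from above, which drives the jaw to the stop (0.004456 m per rad, 12.6 rad when the blocks are clamped); stops at 0 and 13.9. Turns lightly, about 2 N at the crank, and does not spring back
- wheel_hub (a point): centre of the handwheel on its upright axis, 72 mm above the bench at the wheel's top; wheel 112 mm across, on a gearbox behind the jaw (150 mm from the bed's origin towards -y)
- crank (a point): middle of the upright black crank grip on the handwheel, 50 mm from the wheel's axis, 98 mm above the bench; grip 16 to 20 mm thick, from 74 to 114 mm above the bench. It spins freely on its pin, so it can be held and led round in a circle (clockwise from above closes the jaw) without turning the hand
- magnifier_lamp: fixed magnifier lamp; its ring head, about 0.25 m across, hangs over the bench round x = 0.66, y = 0.03, from 0.56 m to 0.68 m above it: keep the arm and wrist below it. Its pose given is that of a point on the bench, not of the head
- jar_paste: glass paste jar, 62 mm wide, 62 mm high, bystander; origin under its centre
- thread_spool: wooden spool with pale thread, 33 mm wide, 40 mm high, standing, bystander; origin under its centre
- pumice_block: grey smoothing stone, block 31 x 68 x 24 mm, bystander; origin under its centre
There are look-alikes about, which are no part of the job. Leave any pink or red look-alike of the block_a alone.

How it is judged:
By the outcome, as a careful person would: the job done as asked, in the order asked, and still so for the second after the job is handed in, with the robot touching nothing.
Of block_a, block_b, block_c, block_d only 2 to 3 are there at a start; the rules pass over those that are not, and their reading is None.
At some moment in a run one of block_a, block_b, block_c, block_d may be knocked a few centimetres aside while the robot is not near it.
Once in a run the grip may slacken for a moment while it holds something.
It also fails if it takes over 210 s, if anything falls off the work surface, if the arm or the gripper's body presses on something with over 40 N, if the wrist force passes 120 N, or if a joint passes its speed limit or range.

## Working session

There is one attempt and no reset: what is moved stays moved. The work goes in short steps, Python scripts to look and compute and a tool call to move; the robot and the scene stay as the last step left them, time stands still between calls to the robot, and variables do not carry over. Pictures are saved under pics/ and viewed, about 12 in all and at most 16, crops included, and the job is handed in when it is done.

Besides the shell and the picture viewer there is one more tool, called after "Request:" as name(argument=value, ...), one argument or row to a line, values as JSON. drive_tool: Moves the arm, as the interface text tells. Its arguments: {"type":"object","properties":{"moves":{"type":"array"}},"required":["moves"]}

```bash
mkdir -p pics
python3 - <<'E'
from rig import bot, optics
import cv2,numpy as np
s=bot.sense();print({k:np.round(v,3).tolist() for k,v in s.items()})
for n in("scene","top"):
    im=optics.grab_frame(n);cv2.imwrite(f"pics/{n}0.png",im[:,:,::-1]);p=optics.camera_params(n);print(n,{k:np.round(v,4).tolist() for k,v in p.items()})
E
```

```text
{'t': 0.0, 'q': [-1.303, 0.265, 1.605, 0.0, 1.274, -0.037], 'qd': [0.0, 0.001, -0.0, 0.001, -0.0, 0.0], 'joint_efforts': [-0.003, -51.512, -36.732, -0.001, 0.013, 0.0], 'tcp_pos': [0.202, -0.643, 0.303], 'tcp_rot': [-3.103, -0.477, 0.0], 'ft_force': [-0.012, 0.111, -0.195], 'ft_torque': [0.007, -0.058, 0.059], 'width': 1.0}
scene {'fx': 465.0374, 'fy': 465.0374, 'cx': 279.1211, 'cy': 215.9648, 'origin': [-0.003, 0.9899, 1.2728], 'rotation': [-0.7968, 2.6377, -1.0041]}
top {'fx': 464.1743, 'fy': 464.1743, 'cx': 277.1787, 'cy': 207.6559, 'origin': [0.4013, 0.0982, 1.6856], 'rotation': [-2.1689, 2.1656, -0.1391]}
```

View pics/top0.png

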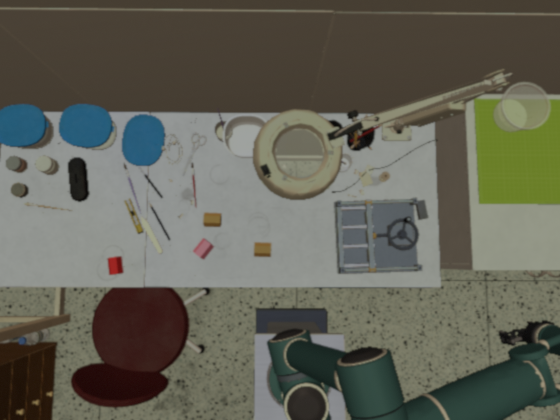

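View pics/scene0.png

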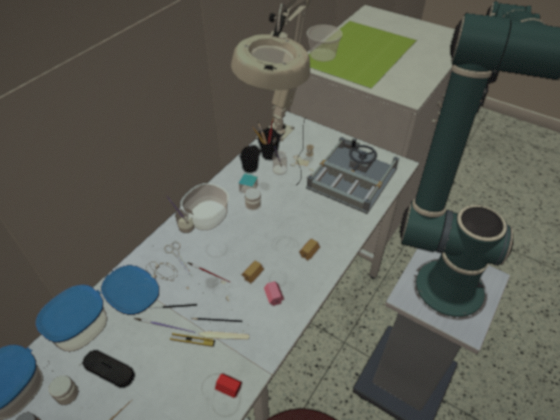

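```bash
cat > h.py <<'E'
from rig import bot, optics
import cv2,numpy as np
from scipy.spatial.transform import Rotation as R
def grab(n):
    p=optics.camera_params(n); return optics.grab_frame(n),p
def ray(p,u,v):
    d=R.from_rotvec(p["rotation"]).as_matrix()@np.array([(u-p["cx"])/p["fx"],(v-p["cy"])/p["fy"],1]); return np.array(p["origin"]),d
def onz(p,u,v,z):
    o,d=ray(p,u,v); return o+d*(z-o[2])/d[2]
def proj(p,X):
    c=R.from_rotvec(p["rotation"]).as_matrix().T@(np.array(X)-p["origin"]); return np.array([p["fx"]*c[0]/c[2]+p["cx"],p["fy"]*c[1]/c[2]+p["cy"]])
def tri(p1,a,p2,b):
    o1,d1=ray(p1,*a);o2,d2=ray(p2,*b)
    A=np.stack([d1,-d2],1);t=np.linalg.lstsq(A,o2-o1,rcond=None)[0]
    P,Q=o1+d1*t[0],o2+d2*t[1];return (P+Q)/2,np.linalg.norm(P-Q)
def to(x,y,zg,ang=None):
    """grasp point target (m); ang = world angle (deg) of jaw-opening axis y"""
    s=bot.sense();M=R.from_rotvec(s["tcp_rot"]).as_matrix();p=np.array(s["tcp_pos"])
    g=p+M[:,2]*bot.tcp_to_grasp
    d=M.T@(np.array([x,y,zg])-g)
    cur=np.degrees(np.arctan2(M[1,1],M[0,1])); yaw=0
    if ang is not None:
        e=(ang-cur+90)%180-90; yaw=-np.radians(e)
    print("to",np.round([x,y,zg],3),"-> t",np.round(d*1000).tolist(),"yaw %.3f"%yaw,"cur ang %.1f"%cur,"grasp",np.round(g,4),"q6 %.2f"%s["q"][5],"t %.1f"%s["t"])
def crop(im,r0,r1,c0,c1,k): return cv2.resize(im[r0:r1,c0:c1],None,fx=k,fy=k,interpolation=cv2.INTER_CUBIC)
E
python3 - <<'E'
from h import *
t,pt=grab("top");s,ps=grab("scene")
a=crop(t,190,280,190,430,3.3);b=crop(s,130,310,230,430,3.3)[:,:]
b=crop(s,135,290,230,405,3.3)
w=800
o=np.vstack([np.pad(a,((0,0),(0,w-a.shape[1]),(0,0))),np.pad(crop(s,135,290,230,405,1.9),((0,0),(0,w-332),(0,0)))])
cv2.imwrite("pics/c1.png",cv2.convertScaleAbs(o[:,:,::-1],alpha=1.3))
for n,im,p in(("top",t,pt),("scene",s,ps)):
    hsv=cv2.cvtColor(im,cv2.COLOR_RGB2HSV)
    m=cv2.inRange(hsv,(12,110,60),(24,255,255))
    k,l,st,ce=cv2.connectedComponentsWithStats(m)
    for i in range(1,k):
        if st[i,4]>25:
            pts=np.argwhere(l==i)[:,::-1].astype(np.float32);r=cv2.minAreaRect(pts)
            print(n,st[i].tolist(),np.round(ce[i],1),np.round(r[1],1),round(r[2]),np.round(onz(p,*ce[i],.035),3))
print(onz(pt,338,203,.055),onz(pt,341,270,.055),onz(pt,420,203,.055),onz(pt,403,235,.072), onz(pt,375,235,.1))
E
```

```text
top [353, 131, 7, 15, 51] [355.4 138.8] [ 5.9 14. ] 6 [ 0.848 -0.207  0.035]
top [204, 213, 16, 13, 187] [211.7 219.5] [12. 15.] 90 [0.551 0.311 0.035]
top [255, 243, 15, 13, 192] [262.  249.1] [12. 14.] 90 [0.446 0.132 0.035]
top [46, 391, 7, 6, 33] [ 49.4 393.6] [5. 6.] 90 [-0.045  0.853  0.035]
top [32, 399, 8, 7, 40] [ 35.8 402. ] [6. 7.] 90 [-0.072  0.897  0.035]
top [16, 409, 9, 6, 42] [ 20.  411.5] [5. 8.] 90 [-0.103  0.948  0.035]
scene [255, 130, 11, 14, 39] [260.3 137.5] [16.3  2.9] 59 [ 0.922 -0.25   0.035]
scene [301, 240, 17, 19, 187] [309.2 249. ] [10.6 18.4] 45 [0.445 0.141 0.035]
scene [243, 262, 19, 20, 202] [252.6 271.4] [10.9 19.2] 42 [0.55  0.32  0.035]
[ 0.60853042 -0.13725463  0.055     ] [ 0.37298408 -0.14435223  0.055     ] [ 0.60922471 -0.42920972  0.055     ] [ 0.49441375 -0.36026191  0.072     ] [ 0.49265018 -0.25609335  0.1       ]
```

View pics/c1.png

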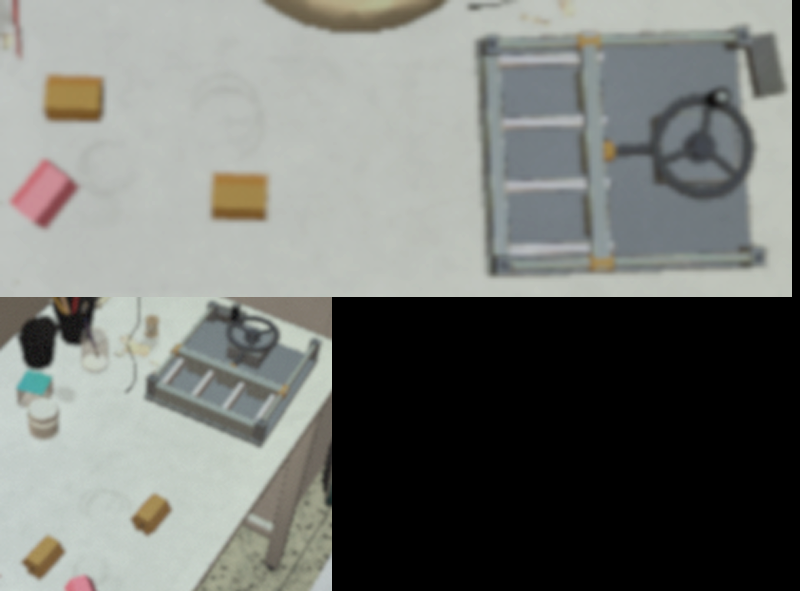

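Run:
```python
from h import *
s=bot.sense();M=R.from_rotvec(s["tcp_rot"]).as_matrix();p=optics.camera_params("wrist")
print(M.T@(np.array(p["origin"])-s["tcp_pos"]),np.round(M.T@R.from_rotvec(p["rotation"]).as_matrix(),3),p["fx"],p["cx"],p["cy"])
print(tri(optics.camera_params("top"),(407.6,219.4),optics.camera_params("scene"),(353.7,143.4)))
to(.495,-.36,.25)
to(.495,-.36,.25,91.7)
to(.495,-.36,.25,1.7)
```

```text
[ 0.07412363  0.00066024 -0.07001293] [[-0.001 -0.957 -0.289]
 [ 1.    -0.001  0.   ]
 [-0.001 -0.289  0.957]] 349.99295545661465 279.20828526900306 214.7823461041931
(array([ 0.54990538, -0.37217735,  0.08844426]), np.float64(0.00515658237008148))
to [ 0.495 -0.36   0.25 ] -> t [364.0, -183.0, -1.0] yaw 0.000 cur ang -72.5 grasp [ 0.2025 -0.6435  0.2491] q6 -0.04 t 0.2
to [ 0.495 -0.36   0.25 ] -> t [364.0, -183.0, -1.0] yaw 0.275 cur ang -72.5 grasp [ 0.2025 -0.6435  0.2491] q6 -0.04 t 0.2
to [ 0.495 -0.36   0.25 ] -> t [364.0, -183.0, -1.0] yaw -1.296 cur ang -72.5 grasp [ 0.2025 -0.6435  0.2491] q6 -0.04 t 0.2
```

Request:
drive_tool(
  moves=[
    {"fingers":1,"translation":[364,-183,0],"yaw":0.275},
    {"fingers":1,"translation":[364,-183,0],"yaw":0.275},
    {"fingers":1,"translation":[364,-183,0],"yaw":0.275},
    {"fingers":1,"translation":[364,-183,0],"yaw":0.275},
    {"fingers":1,"translation":[364,-183,0],"yaw":0.275},
    {"fingers":1,"translation":[364,-183,0],"yaw":0.275},
    {"fingers":1,"translation":[364,-183,0],"yaw":0.275},
    {"fingers":1,"translation":[364,-183,0],"yaw":0.275},
    {"fingers":1,"translation":[364,-183,0],"yaw":0.275},
    {"fingers":1,"translation":[364,-183,0],"yaw":0.275},
    {"fingers":1,"translation":[364,-183,0],"yaw":0.275},
    {"fingers":1,"translation":[364,-183,0],"yaw":0.275},
  ],
)

```text
t: 1.2
tcp_pos: [0.4958, -0.3582, 0.303]
tcp_rot: [-3.14, -0.053, 0.001]
ft_force: [-1.1, -0.5, -0.1]
width: 1.002
```

Run:
```python
from h import *
w,p=grab("wrist");cv2.imwrite("pics/w1.png",w[:,:,::-1]);to(.495,-.36,.25,91.7)
import json;json.dump({k:np.array(v).tolist() for k,v in p.items()},open("w1.json","w"))
```

```text
to [ 0.495 -0.36   0.25 ] -> t [0.0, 1.0, -1.0] yaw 0.002 cur ang -88.2 grasp [ 0.4949 -0.3592  0.2491] q6 0.87 t 1.2
```

View pics/w1.png

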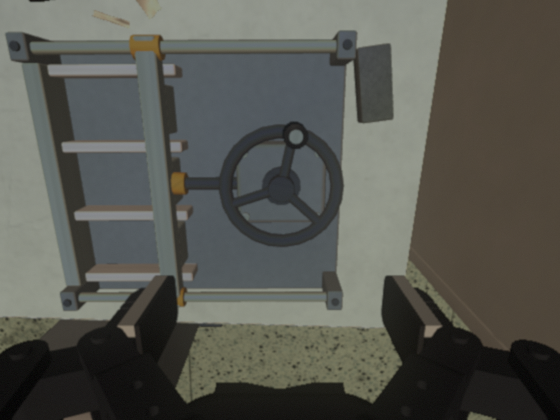

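Run:
```python
from h import *
import json
p=json.load(open("w1.json"))
hub=onz(p,281.5,185,.072);g=onz(p,295,135,.114);print("hub",hub,"grip",g,np.linalg.norm((g-hub)[:2]),np.degrees(np.arctan2(*(g-hub)[1::-1])))
P=[onz(p,*u,.06) for u in((18,45),(345,43),(69,298),(335,299))]
for q in P:print("post",q)
ang=lambda a,b:np.degrees(np.arctan2(*(a-b)[1::-1]))
print(ang(P[0],P[1]),ang(P[2],P[3]),ang(P[0],P[2]),ang(P[1],P[3]))
# walls left ends/centre lines (z .026 or .038)
for z in(.026,.038):
  for a,b in(((50,71),(172,71)),((64,147),(180,147)),((77,215),(185,214)),((88,273),(192,271))):
    A,B=onz(p,*a,z),onz(p,*b,z);print(z,A,B,ang(A,B))
print("stop face",onz(p,45,65,.048),onz(p,78,270,.048),"jaw left edge",onz(p,140,60,.059),onz(p,163,270,.059))
to(g[0],g[1],.096,None)
to(g[0],g[1],.096,ang(g,hub))
```

```text
hub [ 0.50629585 -0.36014385  0.072     ] grip [ 0.55234477 -0.36809613  0.114     ] 0.046730519547123796 -9.797886942541838
post [ 0.61283294 -0.14157859  0.06      ]
post [ 0.62300957 -0.40781793  0.06      ]
post [ 0.38074073 -0.1502997   0.06      ]
post [ 0.38857929 -0.41823793  0.06      ]
92.18898570533302 91.67571702643099 2.1519362224178042 2.5450190969268776
0.026 [ 0.59645405 -0.14373308  0.026     ] [ 0.60013358 -0.25616435  0.026     ] 91.87444629238163
0.026 [ 0.52736674 -0.14657075  0.026     ] [ 0.53110834 -0.26011889  0.026     ] 91.88730804264691
0.026 [ 0.4578556  -0.14991765  0.026     ] [ 0.46265417 -0.2619117   0.026     ] 92.45342778195811
0.026 [ 0.39174855 -0.15300417  0.026     ] [ 0.39794048 -0.26659978  0.026     ] 93.12002187650243
0.038 [ 0.59554579 -0.15108783  0.038     ] [ 0.59909806 -0.25963041  0.038     ] 91.87444629238155
0.038 [ 0.52884802 -0.15382735  0.038     ] [ 0.53246021 -0.26344818  0.038     ] 91.88730804264694
0.038 [ 0.46174108 -0.15705849  0.038     ] [ 0.46637367 -0.26517898  0.038     ] 92.4534277819581
0.038 [ 0.39792049 -0.16003826  0.038     ] [ 0.40389825 -0.26970491  0.038     ] 93.12002187650245
stop face [ 0.59946663 -0.15367269  0.048     ] [ 0.40610547 -0.15612547  0.048     ] jaw left edge [ 0.60489176 -0.23971591  0.059     ] [ 0.41445493 -0.24662839  0.059     ]
to [ 0.552 -0.368  0.096] -> t [57.0, 11.0, 153.0] yaw 0.000 cur ang -88.2 grasp [ 0.4949 -0.3592  0.2491] q6 0.87 t 1.2
to [ 0.552 -0.368  0.096] -> t [57.0, 11.0, 153.0] yaw -1.368 cur ang -88.2 grasp [ 0.4949 -0.3592  0.2491] q6 0.87 t 1.2
```

Request:
drive_tool(
  moves=[
    {"fingers":1,"translation":[58,11,50],"yaw":0},
    {"fingers":1,"translation":[58,11,50],"yaw":0},
    {"fingers":1,"translation":[58,11,90],"yaw":0},
    {"fingers":1,"translation":[58,11,130],"yaw":0},
    {"fingers":1,"translation":[58,11,153],"yaw":0},
    {"fingers":1,"translation":[58,11,153],"yaw":0},
    {"fingers":-1,"translation":[58,11,153],"yaw":0},
    {"fingers":-1,"translation":[58,11,153],"yaw":0},
    {"fingers":-1,"translation":[58,11,153],"yaw":0},
    {"fingers":-1,"translation":[58,11,153],"yaw":0},
    {"fingers":-1,"translation":[58,11,153],"yaw":0},
    {"fingers":-1,"translation":[58,11,153],"yaw":0},
  ],
)

```text
t: 2.25
tcp_pos: [0.5539, -0.3689, 0.1524]
tcp_rot: [3.14, 0.05, 0.002]
ft_force: [-0.9, -0.2, 4.3]
width: 0.211
```

```bash
cat >> h.py <<'E'
def wind(hub,steps,dz=0,start=None,r=.05):
    "steps: list of azimuth offsets deg (world, ccw +) from the present azimuth"
    s=bot.sense();M=R.from_rotvec(s["tcp_rot"]).as_matrix();p=np.array(s["tcp_pos"]);g=p+M[:,2]*bot.tcp_to_grasp
    a0=np.arctan2(g[1]-hub[1],g[0]-hub[0]) if start is None else np.radians(start)
    print("az %.1f r %.4f"%(np.degrees(a0),np.hypot(g[0]-hub[0],g[1]-hub[1])),"w",round(s["width"],3),"F",np.round(s["ft_force"],1),"t",round(s["t"],2))
    for k in steps:
        a=a0+np.radians(k);d=M.T@np.array([hub[0]+r*np.cos(a)-g[0],hub[1]+r*np.sin(a)-g[1],0]);print(k,np.round(d*1000).astype(int).tolist())
E
python3 - <<'E'
from h import *
wind((.505,-.36),range(15,181,15))
E
```

```text
az -10.3 r 0.0498 w 0.211 F [-0.9 -0.2  4.3] t 2.25
15 [1, -13, 0]
30 [-1, -26, 0]
45 [-7, -38, 0]
60 [-15, -48, 0]
75 [-26, -55, 0]
90 [-38, -59, 0]
105 [-51, -60, 0]
120 [-64, -58, 0]
135 [-76, -52, 0]
150 [-86, -44, 0]
165 [-93, -33, 0]
180 [-98, -21, 0]
```

Request:
drive_tool(
  moves=[
    {"fingers":-1,"translation":[1,-13,0],"yaw":0},
    {"fingers":-1,"translation":[-1,-26,0],"yaw":0},
    {"fingers":-1,"translation":[-7,-38,0],"yaw":0},
    {"fingers":-1,"translation":[-15,-48,0],"yaw":0},
    {"fingers":-1,"translation":[-26,-55,0],"yaw":0},
    {"fingers":-1,"translation":[-38,-59,0],"yaw":0},
    {"fingers":-1,"translation":[-51,-60,0],"yaw":0},
    {"fingers":-1,"translation":[-64,-58,0],"yaw":0},
    {"fingers":-1,"translation":[-76,-52,0],"yaw":0},
    {"fingers":-1,"translation":[-86,-44,0],"yaw":0},
    {"fingers":-1,"translation":[-93,-33,0],"yaw":0},
    {"fingers":-1,"translation":[-98,-21,0],"yaw":0},
  ],
)

```text
t: 3.25
tcp_pos: [0.455, -0.3521, 0.1526]
tcp_rot: [3.14, 0.048, 0.005]
ft_force: [11.1, 0.8, -8.0]
width: 0.203
```

Run:
```python
from h import *
wind((.505,-.36),range(15,181,15))
```

```text
az 171.1 r 0.0504 w 0.203 F [11.1  0.8 -8. ] t 3.25
15 [0, 13, 0]
30 [2, 26, 0]
45 [8, 38, 0]
60 [17, 47, 0]
75 [28, 54, 0]
90 [40, 58, 0]
105 [53, 59, 0]
120 [66, 57, 0]
135 [78, 51, 0]
150 [87, 42, 0]
165 [95, 31, 0]
180 [99, 19, 0]
```

Request:
drive_tool(
  moves=[
    {"fingers":-1,"translation":[0,13,0],"yaw":0},
    {"fingers":-1,"translation":[2,26,0],"yaw":0},
    {"fingers":-1,"translation":[8,38,0],"yaw":0},
    {"fingers":-1,"translation":[17,47,0],"yaw":0},
    {"fingers":-1,"translation":[28,54,0],"yaw":0},
    {"fingers":-1,"translation":[40,58,0],"yaw":0},
    {"fingers":-1,"translation":[53,59,0],"yaw":0},
  ],
)

```text
t: 3.83
tcp_pos: [0.5088, -0.4094, 0.1524]
tcp_rot: [-3.137, -0.045, 0.001]
ft_force: [-3.0, 8.5, 5.8]
width: 0.206
```

Run:
```python
from h import *
w,p=grab("wrist");cv2.imwrite("pics/w2.png",w[:,:,::-1])
wind((.505,-.36),range(8,121,8))
```

```text
az -82.8 r 0.0492 w 0.21 F [2.6 7.  3.7] t 3.88
8 [7, 0, 0]
16 [14, -2, 0]
24 [20, -5, 0]
32 [26, -9, 0]
40 [31, -14, 0]
48 [35, -19, 0]
56 [39, -25, 0]
64 [42, -31, 0]
72 [44, -38, 0]
80 [45, -45, 0]
88 [45, -52, 0]
96 [44, -59, 0]
104 [42, -66, 0]
112 [40, -72, 0]
120 [36, -78, 0]
```

View pics/w2.png

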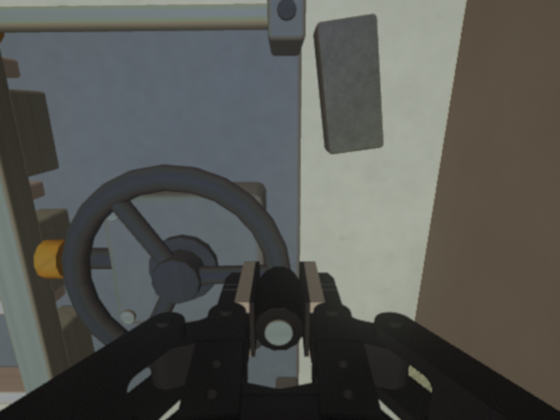

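Request:
drive_tool(
  moves=[
    {"fingers":-1,"translation":[7,0,0],"yaw":0},
    {"fingers":-1,"translation":[14,-2,0],"yaw":0},
    {"fingers":-1,"translation":[20,-5,0],"yaw":0},
    {"fingers":-1,"translation":[26,-9,0],"yaw":0},
    {"fingers":-1,"translation":[31,-14,0],"yaw":0},
  ],
)

```text
t: 4.3
tcp_pos: [0.5401, -0.3952, 0.1525]
tcp_rot: [-3.136, -0.045, 0.004]
ft_force: [-4.3, 1.3, 3.8]
width: 0.208
```

Run:
```python
from h import *
wind((.505,-.36),range(8,121,8))
```

```text
az -45.0 r 0.0494 w 0.208 F [-4.3  1.3  3.8] t 4.3
8 [5, -5, 0]
16 [9, -10, 0]
24 [12, -17, 0]
32 [14, -23, 0]
40 [16, -30, 0]
48 [16, -37, 0]
56 [15, -44, 0]
64 [14, -51, 0]
72 [11, -57, 0]
80 [8, -63, 0]
88 [4, -69, 0]
96 [-1, -74, 0]
104 [-7, -78, 0]
112 [-13, -81, 0]
120 [-20, -84, 1]
```

Request:
drive_tool(
  moves=[
    {"fingers":-1,"translation":[5,-5,0],"yaw":0},
    {"fingers":-1,"translation":[9,-10,0],"yaw":0},
    {"fingers":-1,"translation":[12,-17,0],"yaw":0},
    {"fingers":-1,"translation":[14,-23,0],"yaw":0},
  ],
)

```text
t: 4.63
tcp_pos: [0.5535, -0.3722, 0.1525]
tcp_rot: [-3.137, -0.045, 0.004]
ft_force: [-3.8, -1.8, 1.0]
width: 0.209
```

Run:
```python
from h import *
wind((.505,-.36),range(8,121,8))
```

```text
az -13.9 r 0.0498 w 0.209 F [-3.8 -1.8  1. ] t 4.63
8 [2, -7, 0]
16 [2, -14, 0]
24 [1, -21, 0]
32 [0, -28, 0]
40 [-2, -34, 0]
48 [-6, -40, 0]
56 [-10, -46, 0]
64 [-15, -51, 0]
72 [-20, -55, 0]
80 [-26, -58, 0]
88 [-33, -61, 0]
96 [-40, -63, 0]
104 [-47, -63, 0]
112 [-54, -63, 0]
120 [-60, -62, 0]
```

Request:
drive_tool(
  moves=[
    {"fingers":-1,"translation":[2,-7,0],"yaw":0},
    {"fingers":-1,"translation":[2,-14,0],"yaw":0},
    {"fingers":-1,"translation":[1,-21,0],"yaw":0},
    {"fingers":-1,"translation":[0,-28,0],"yaw":0},
  ],
)

```text
t: 4.97
tcp_pos: [0.5545, -0.3544, 0.1529]
tcp_rot: [3.121, 0.052, 0.009]
ft_force: [3.3, -56.6, -28.9]
width: 0.207
```

Run:
```python
from h import *
s,p=grab("scene");t,q=grab("top")
cv2.imwrite("pics/c2.png",np.hstack([crop(s,130,230,290,410,4),crop(t,190,280,325,435,3.5)[:400].copy() if 0 else cv2.resize(t[190:280,325,None].repeat(1,1) if 0 else t[190:280,325:415],(400,400))])[:,:,::-1])
wind((.505,-.36),range(8,121,8))
```

```text
az 4.7 r 0.0500 w 0.205 F [  4.1 -40.4 -21.9] t 5.07
8 [-1, -7, 0]
16 [-3, -14, 0]
24 [-5, -20, 0]
32 [-9, -26, -1]
40 [-13, -32, -1]
48 [-18, -36, -1]
56 [-24, -40, -1]
64 [-30, -43, -1]
72 [-37, -46, -1]
80 [-44, -47, -1]
88 [-51, -47, -1]
96 [-58, -47, -1]
104 [-64, -45, -1]
112 [-71, -43, -1]
120 [-77, -39, -1]
```

View pics/c2.png

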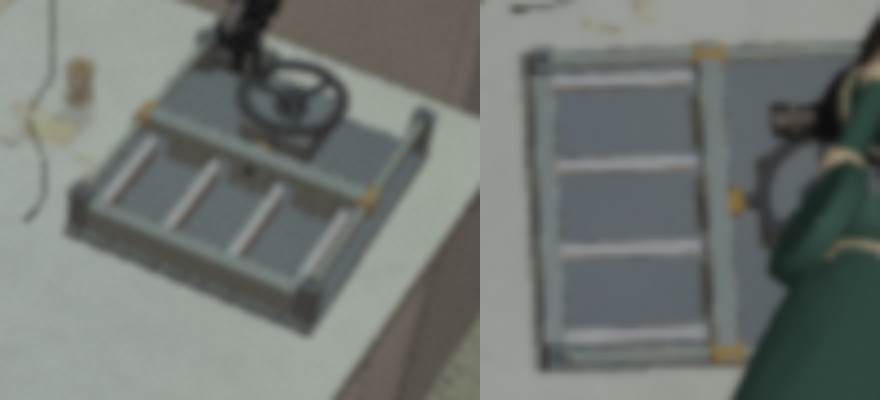

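Request:
drive_tool(
  moves=[
    {"fingers":1,"translation":[0,0,0],"yaw":0},
    {"fingers":1,"translation":[0,0,0],"yaw":0},
    {"fingers":1,"translation":[0,0,0],"yaw":0},
    {"fingers":1,"translation":[0,0,-40],"yaw":0},
    {"fingers":1,"translation":[0,0,-80],"yaw":0},
    {"fingers":1,"translation":[0,0,-100],"yaw":0},
    {"fingers":1,"translation":[-4,-40,-100],"yaw":0},
    {"fingers":1,"translation":[-8,-80,-100],"yaw":0},
    {"fingers":1,"translation":[-12,-120,-100],"yaw":0},
    {"fingers":1,"translation":[-16,-160,-100],"yaw":0},
    {"fingers":1,"translation":[-20,-200,-100],"yaw":0},
    {"fingers":1,"translation":[-24,-240,-100],"yaw":0},
  ],
)

```text
t: 6.07
tcp_pos: [0.5215, -0.1108, 0.2483]
tcp_rot: [3.123, 0.051, 0.011]
ft_force: [-0.1, 0.9, 0.2]
width: 1.0
```

Run:
```python
from h import *
print(bot.sense()["ft_force"])
to(.48,.2,.2,91.7)
```

```text
[-0.10497944  0.93994142  0.24647078]
to [0.48 0.2  0.2 ] -> t [-32.0, -313.0, -12.0] yaw 0.003 cur ang -88.1 grasp [ 0.5219 -0.1118  0.1944] q6 1.30 t 6.1
```

Request:
drive_tool(
  moves=[
    {"fingers":1,"translation":[-32,-313,-12],"yaw":0},
    {"fingers":1,"translation":[-32,-313,-12],"yaw":0},
    {"fingers":1,"translation":[-32,-313,-12],"yaw":0},
    {"fingers":1,"translation":[-32,-313,-12],"yaw":0},
    {"fingers":1,"translation":[-32,-313,-12],"yaw":0},
    {"fingers":1,"translation":[-32,-313,-12],"yaw":0},
    {"fingers":1,"translation":[-32,-313,-12],"yaw":0},
    {"fingers":1,"translation":[-32,-313,-12],"yaw":0},
    {"fingers":1,"translation":[-32,-313,-12],"yaw":0},
    {"fingers":1,"translation":[-32,-313,-12],"yaw":0},
  ],
)

```text
t: 6.9
tcp_pos: [0.4783, 0.2034, 0.2546]
tcp_rot: [3.124, 0.058, 0.011]
ft_force: [0.1, -1.2, 0.6]
width: 1.003
```

```bash
cat >> h.py <<'E'
def blocks(im,p,z=.035):
    hsv=cv2.cvtColor(im,cv2.COLOR_RGB2HSV);m=cv2.inRange(hsv,(12,110,40),(25,255,255))
    m=cv2.morphologyEx(m,cv2.MORPH_CLOSE,np.ones((5,5)))
    k,l,st,ce=cv2.connectedComponentsWithStats(m)
    for i in range(1,k):
        if st[i,4]>400:
            c=cv2.findContours((l==i).astype(np.uint8),cv2.RETR_EXTERNAL,cv2.CHAIN_APPROX_NONE)[0][0]
            W=np.array([onz(p,*q[0],z)[:2] for q in c],np.float32);r=cv2.minAreaRect(W*1000)
            b=cv2.boxPoints(r);e=b[1]-b[0] if np.linalg.norm(b[1]-b[0])>np.linalg.norm(b[2]-b[1]) else b[2]-b[1]
            print("blk px",np.round(ce[i]),st[i].tolist(),"world mm",np.round(r[0],1),np.round(r[1],1),"long ang %.1f"%np.degrees(np.arctan2(e[1],e[0])))
E
python3 - <<'E'
from h import *
w,p=grab("wrist");cv2.imwrite("pics/w3.png",w[:,:,::-1]);blocks(w,p)
to(.48,.2,.2,91.7)
import json;json.dump({k:np.array(v).tolist() for k,v in p.items()},open("w3.json","w"))
E
```

```text
blk px [141. 101.] [94, 68, 93, 68, 5467] world mm [555.2 310.4] [70.8 47.4] long ang 88.3
blk px [353. 231.] [316, 204, 77, 54, 3677] world mm [453.4 132.2] [66.8 47.1] long ang 88.3
to [0.48 0.2  0.2 ] -> t [1.0, 1.0, 1.0] yaw 0.005 cur ang -88.0 grasp [0.4789 0.2011 0.2005] q6 1.91 t 7.0
```

View pics/w3.png

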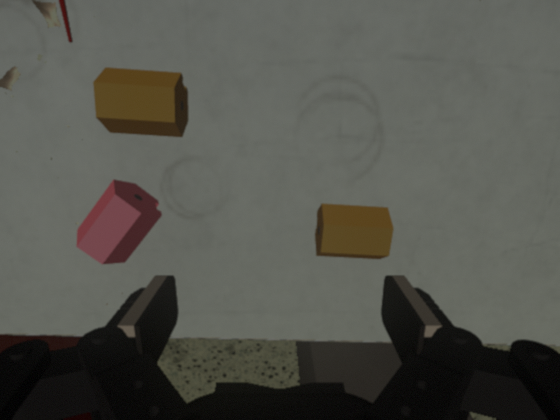

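Run:
```python
import cv2,numpy as np
w=cv2.imread("pics/w3.png")
a=w[58:148,85:200];b=w[193:270,305:402]
f=lambda x:cv2.convertScaleAbs(cv2.resize(x,(400,320),interpolation=cv2.INTER_CUBIC),alpha=2.2)
cv2.imwrite("pics/c3.png",np.hstack([f(a),f(b)]))
```

```text
(no output)
```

View pics/c3.png

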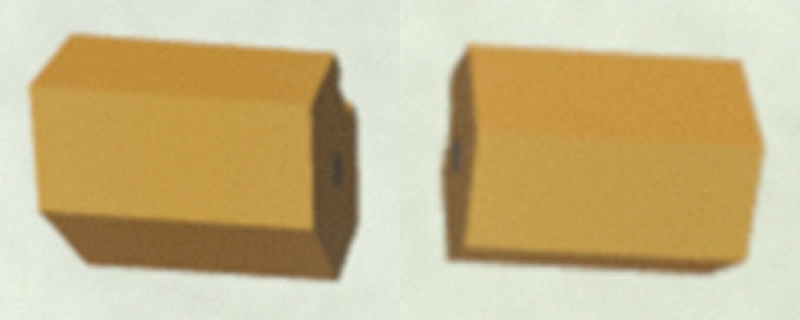

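Run:
```python
from h import *
import json
p=json.load(open("w3.json"))
for n,c in (("A",[(93.6,81.9),(174.7,87.5),(175,122.7),(96.5,117.9)]),("B",[(323.2,226.2),(393,228.6),(389.1,255.1),(321.2,252.4)])):
    W=np.array([onz(p,*q,.044)[:2] for q in c]);print(n,np.round(W,4).tolist(),"mean",W.mean(0),"ang",np.degrees(np.arctan2(*(W[0]-W[1])[::-1])),np.degrees(np.arctan2(*(W[3]-W[2])[::-1])))
    c=W.mean(0)
    to(c[0]+.045,c[1],.15,90)
w=cv2.imread("pics/w3.png")
f=lambda x:cv2.convertScaleAbs(cv2.resize(x,(400,520),interpolation=cv2.INTER_CUBIC),alpha=2.2)
cv2.imwrite("pics/c4.png",np.hstack([f(w[195:265,308:350]),f(w[65:140,165:195])]))
```

```text
A [[0.5684, 0.341], [0.5667, 0.281], [0.5411, 0.282], [0.5425, 0.3417]] mean [0.55468943 0.31140701] ang 88.37356168853276 88.61988451896147
to [0.6   0.311 0.15 ] -> t [124.0, -107.0, 49.0] yaw 0.035 cur ang -88.0 grasp [0.4789 0.2011 0.2005] q6 1.91 t 7.0
B [[0.4605, 0.1611], [0.4601, 0.1013], [0.4357, 0.1016], [0.4365, 0.1611]] mean [0.44820281 0.13130887] ang 89.66827712633871 89.20549725249859
to [0.493 0.131 0.15 ] -> t [11.0, 69.0, 52.0] yaw 0.035 cur ang -88.0 grasp [0.4789 0.2011 0.2005] q6 1.91 t 7.0
```

View pics/c4.png

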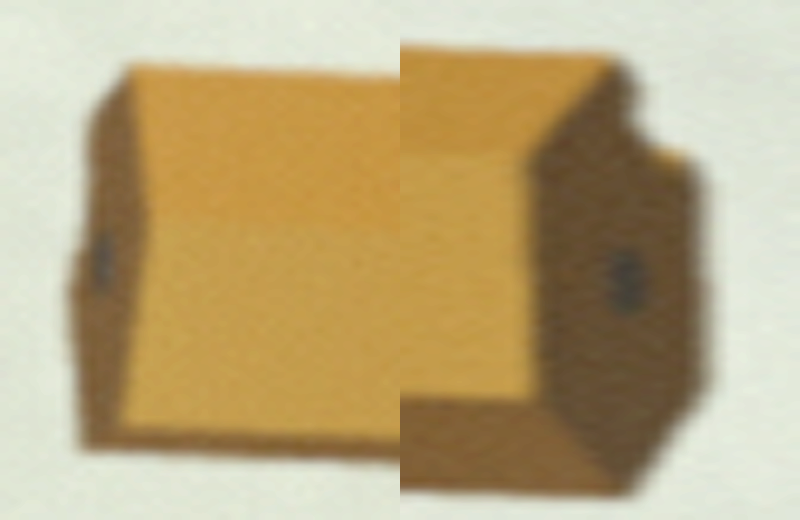

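Request:
drive_tool(
  moves=[
    {"fingers":-0.3,"translation":[129,-108,30],"yaw":0.06},
    {"fingers":-0.3,"translation":[129,-108,30],"yaw":0.06},
    {"fingers":-0.3,"translation":[129,-108,30],"yaw":0.06},
    {"fingers":-0.3,"translation":[129,-108,30],"yaw":0.06},
    {"fingers":-0.3,"translation":[129,-108,50],"yaw":0.06},
    {"fingers":-0.3,"translation":[129,-108,90],"yaw":0.06},
    {"fingers":-0.3,"translation":[129,-108,130],"yaw":0.06},
    {"fingers":-0.3,"translation":[129,-108,144],"yaw":0.06},
    {"fingers":-0.3,"translation":[129,-108,144],"yaw":0.06},
    {"fingers":-0.3,"translation":[129,-108,144],"yaw":0.06},
  ],
)

```text
t: 7.78
tcp_pos: [0.6045, 0.3107, 0.1089]
tcp_rot: [3.123, -0.041, 0.008]
ft_force: [-0.4, -0.7, 0.3]
width: 0.349
```

Run:
```python
from h import *
w,p=grab("wrist");cv2.imwrite("pics/w4.png",w[:,:,::-1])
to(.6047,.3114,.0565,88.5);to(.5547-.0127-.005+.011,.3114,.064,88.5);print(bot.sense()["tcp_rot"],bot.sense()["width"])
```

```text
to [0.605 0.311 0.056] -> t [-2.0, -1.0, 1.0] yaw 0.000 cur ang -91.5 grasp [0.6064 0.3107 0.0573] q6 2.06 t 7.8
to [0.548 0.311 0.064] -> t [-58.0, 1.0, -7.0] yaw 0.000 cur ang -91.5 grasp [0.6064 0.3107 0.0573] q6 2.06 t 7.8
[ 3.12462774 -0.04073352  0.01457538] 0.3515303543269693
```

View pics/w4.png

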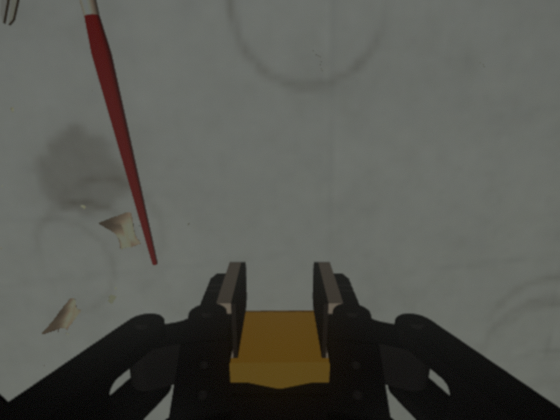

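Request:
drive_tool(
  moves=[
    {"fingers":-0.3,"translation":[-18,0,0],"yaw":0},
    {"fingers":-0.3,"translation":[-26,0,0],"yaw":0},
    {"fingers":-0.3,"translation":[-34,0,-2],"yaw":0},
    {"fingers":-0.3,"translation":[-42,0,-4],"yaw":0},
    {"fingers":-0.3,"translation":[-50,0,-6],"yaw":0},
    {"fingers":-0.3,"translation":[-58,0,-8],"yaw":0},
    {"fingers":-0.3,"translation":[-60,0,-9],"yaw":0},
    {"fingers":-0.3,"translation":[-40,0,-40],"yaw":0},
    {"fingers":-0.3,"translation":[-10,0,-80],"yaw":0},
    {"fingers":-0.3,"translation":[-10,0,-110],"yaw":0},
  ],
)

```text
t: 8.67
tcp_pos: [0.5962, 0.3132, 0.221]
tcp_rot: [3.124, -0.041, 0.014]
ft_force: [0.5, 0.3, 0.5]
width: 0.355
```

Run:
```python
from h import *
w,p=grab("wrist");blocks(w,p,.035);cv2.imwrite("pics/w5.png",w[:,:,::-1])
to(.6047,.3114,.0565,88.5)
import json;json.dump({k:np.array(v).tolist() for k,v in p.items()},open("w5.json","w"))
```

```text
blk px [279. 286.] [242, 259, 73, 55, 3699] world mm [534.  311.4] [57.4 49. ] long ang 89.9
blk px [497. 350.] [451, 332, 76, 50, 1860] world mm [469.9 121.7] [87.1 31.1] long ang 53.1
to [0.605 0.311 0.056] -> t [1.0, 2.0, 121.0] yaw -0.001 cur ang -91.5 grasp [0.6014 0.3148 0.1779] q6 2.06 t 8.7
```

View pics/w5.png

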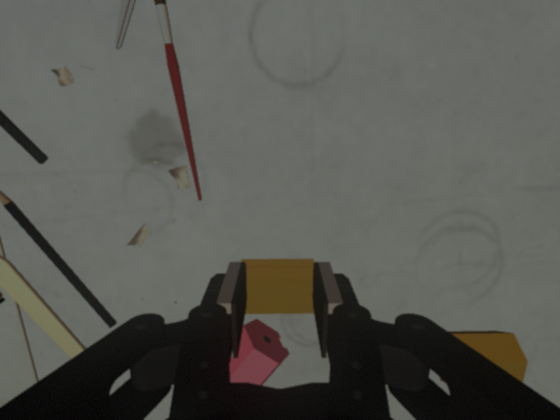

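Run:
```python
from h import *
import json
w=cv2.imread("pics/w5.png")[:,:,::-1];p=json.load(open("w5.json"))
pr=w[252:320,265:295].mean(1)
for r in range(252,320,1):print(r,np.round(pr[r-252]).astype(int).tolist(),"x44 %.4f"%onz(p,280,r,.044)[0], end=" | " if (r%2==0) else "\n")
```

```text
252 [106, 108, 102] x44 0.5679 | 253 [105, 108, 101] x44 0.5671
254 [105, 108, 101] x44 0.5663 | 255 [105, 108, 101] x44 0.5654
256 [105, 108, 101] x44 0.5646 | 257 [104, 106, 98] x44 0.5638
258 [100, 95, 79] x44 0.5630 | 259 [94, 79, 51] x44 0.5621
260 [90, 71, 34] x44 0.5613 | 261 [90, 70, 32] x44 0.5605
262 [91, 71, 32] x44 0.5596 | 263 [91, 71, 32] x44 0.5588
264 [91, 70, 31] x44 0.5580 | 265 [92, 69, 31] x44 0.5571
266 [93, 67, 30] x44 0.5563 | 267 [92, 67, 30] x44 0.5555
268 [92, 70, 32] x44 0.5546 | 269 [92, 71, 32] x44 0.5538
270 [92, 71, 30] x44 0.5529 | 271 [92, 71, 30] x44 0.5521
272 [91, 71, 30] x44 0.5512 | 273 [92, 71, 30] x44 0.5504
274 [92, 71, 30] x44 0.5495 | 275 [92, 71, 30] x44 0.5487
276 [91, 71, 30] x44 0.5478 | 277 [91, 71, 29] x44 0.5470
278 [91, 70, 29] x44 0.5461 | 279 [90, 69, 28] x44 0.5453
280 [90, 69, 29] x44 0.5444 | 281 [90, 69, 29] x44 0.5436
282 [90, 69, 28] x44 0.5427 | 283 [90, 69, 28] x44 0.5418
284 [90, 69, 28] x44 0.5410 | 285 [90, 70, 29] x44 0.5401
286 [90, 70, 30] x44 0.5392 | 287 [89, 71, 31] x44 0.5384
288 [89, 70, 31] x44 0.5375 | 289 [89,
[... 199 characters left out ...]
89, 70, 30] x44 0.5305 | 297 [89, 70, 30] x44 0.5296
298 [89, 70, 30] x44 0.5287 | 299 [88, 70, 30] x44 0.5278
300 [88, 70, 30] x44 0.5269 | 301 [88, 70, 30] x44 0.5260
302 [88, 70, 30] x44 0.5251 | 303 [89, 70, 30] x44 0.5243
304 [88, 70, 30] x44 0.5234 | 305 [88, 70, 30] x44 0.5225
306 [88, 70, 30] x44 0.5216 | 307 [88, 70, 30] x44 0.5207
308 [88, 70, 30] x44 0.5198 | 309 [88, 70, 30] x44 0.5189
310 [88, 70, 30] x44 0.5180 | 311 [88, 69, 29] x44 0.5170
312 [89, 71, 34] x44 0.5161 | 313 [92, 82, 57] x44 0.5152
314 [98, 96, 84] x44 0.5143 | 315 [100, 101, 94] x44 0.5134
316 [101, 102, 95] x44 0.5125 | 317 [100, 102, 95] x44 0.5116
318 [100, 102, 95] x44 0.5106 | 319 [100, 101, 94] x44 0.5097
```

Request:
drive_tool(
  moves=[
    {"fingers":-0.3,"translation":[-23,2,40],"yaw":0},
    {"fingers":-0.3,"translation":[-23,2,80],"yaw":0},
    {"fingers":-0.3,"translation":[-23,2,119],"yaw":0},
    {"fingers":-0.3,"translation":[-23,2,119],"yaw":0},
    {"fingers":-0.3,"translation":[-43,2,119],"yaw":0},
    {"fingers":-0.3,"translation":[-51,2,119],"yaw":0},
    {"fingers":-0.3,"translation":[-59,2,117],"yaw":0},
    {"fingers":-0.3,"translation":[-67,2,115],"yaw":0},
    {"fingers":-0.3,"translation":[-75,2,113],"yaw":0},
    {"fingers":-0.3,"translation":[-83,2,111],"yaw":0},
    {"fingers":-0.3,"translation":[-85,2,110],"yaw":0},
    {"fingers":-0.3,"translation":[-65,2,75],"yaw":0},
  ],
)

```text
t: 9.72
tcp_pos: [0.5276, 0.3112, 0.147]
tcp_rot: [3.122, -0.039, 0.006]
ft_force: [-1.3, -1.4, -2.0]
width: 0.353
```

Request:
drive_tool(
  moves=[
    {"fingers":0.3,"translation":[10,0,-40],"yaw":0},
    {"fingers":0.6,"translation":[30,0,-80],"yaw":0},
    {"fingers":0.6,"translation":[30,0,-100],"yaw":0},
    {"fingers":0.6,"translation":[30,0,-100],"yaw":0},
  ],
)

```text
t: 10.05
tcp_pos: [0.5611, 0.3142, 0.2551]
tcp_rot: [3.128, -0.04, 0.024]
ft_force: [2.2, 0.5, 0.9]
width: 0.797
```

Run:
```python
from h import *
import json
w,p=grab("wrist");blocks(w,p,.035);cv2.imwrite("pics/w6.png",w[:,:,::-1])
to(.5785,.3114,.0565,88.5)
json.dump({k:np.array(v).tolist() for k,v in p.items()},open("w6.json","w"))
c=proj(p,[.504,.3114,.044]).astype(int);print(c)
g=w[c[1]-40:c[1]+45,c[0]-10:c[0]+15].mean(1)
for i in range(85):print(c[1]-40+i,np.round(g[i]).astype(int).tolist(),"%.4f"%onz(p,c[0],c[1]-40+i,.044)[0],end=" | " if i%3 else "\n")
```

```text
blk px [  7. 241.] [0, 218, 21, 41, 461] world mm [535.1 546.8] [17.  37.8] long ang -13.7
blk px [278. 254.] [244, 226, 69, 56, 3554] world mm [514.4 312.7] [61.  51.3] long ang 85.6
blk px [467. 306.] [424, 283, 87, 48, 3546] world mm [455.3 136.3] [82.2 49.9] long ang 88.0
to [0.578 0.311 0.056] -> t [17.0, -1.0, 142.0] yaw 0.001 cur ang -91.5 grasp [0.56   0.3128 0.1979] q6 2.08 t 10.1
[280 269]
229 [81, 58, 29] 0.5411
230 [81, 58, 29] 0.5402 | 231 [81, 58, 29] 0.5393 | 232 [81, 58, 29] 0.5385
233 [81, 58, 29] 0.5376 | 234 [81, 58, 29] 0.5367 | 235 [81, 58, 29] 0.5358
236 [81, 58, 29] 0.5349 | 237 [81, 58, 29] 0.5339 | 238 [81, 58, 28] 0.5330
239 [81, 58, 28] 0.5321 | 240 [81, 58, 28] 0.5312 | 241 [81, 58, 28] 0.5303
242 [81, 58, 28] 0.5294 | 243 [83, 62, 31] 0.5285 | 244 [86, 67, 35] 0.5276
245 [87, 70, 36] 0.5267 | 246 [88, 70, 36] 0.5257 | 247 [88, 70, 36] 0.5248
248 [88, 70, 36] 0.5239 | 249 [88, 70, 36] 0.5230 | 250 [88, 70, 36] 0.5221
251 [89, 71, 36] 0.5211 | 252 [89, 71, 36] 0.5202 | 253 [89, 71, 36] 0.5193
254 [89, 71, 35] 0.5184 | 255 [89, 71, 36] 0.5174 | 256 [89, 71, 
[... 754 characters left out ...]
, 74, 70] 0.4877
287 [85, 73, 69] 0.4868 | 288 [85, 72, 69] 0.4858 | 289 [85, 73, 69] 0.4848
290 [85, 73, 69] 0.4838 | 291 [85, 72, 68] 0.4828 | 292 [85, 71, 68] 0.4818
293 [85, 70, 67] 0.4808 | 294 [85, 69, 66] 0.4798 | 295 [84, 67, 65] 0.4788
296 [82, 64, 62] 0.4778 | 297 [80, 60, 58] 0.4768 | 298 [79, 57, 56] 0.4758
299 [78, 56, 54] 0.4748 | 300 [79, 55, 54] 0.4738 | 301 [80, 56, 55] 0.4728
302 [83, 58, 57] 0.4718 | 303 [86, 61, 61] 0.4708 | 304 [90, 65, 65] 0.4698
305 [93, 68, 68] 0.4688 | 306 [96, 73, 72] 0.4677 | 307 [98, 75, 74] 0.4667
308 [98, 76, 75] 0.4657 | 309 [97, 77, 75] 0.4647 | 310 [97, 78, 76] 0.4637
311 [96, 79, 77] 0.4626 | 312 [95, 80, 77] 0.4616 | 313 [94, 81, 78] 0.4606
```

Run:
```python
import cv2,numpy as np
w=cv2.imread("pics/w6.png")
cv2.imwrite("pics/c5.png",cv2.convertScaleAbs(cv2.resize(w[205:325,225:525],(800,320),interpolation=cv2.INTER_CUBIC),alpha=2))
```

```text
(no output)
```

View pics/c5.png

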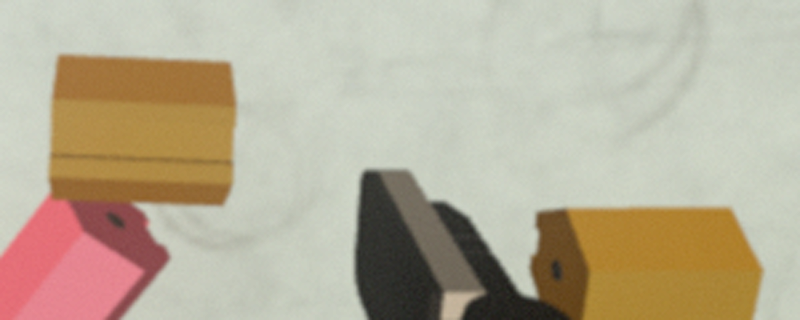

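Run:
```python
from h import *
import json
p=json.load(open("w6.json"))
W=np.array([onz(p,225+u*.375,205+v*.375,.044)[:2] for u,v in((56,99),(235,104),(231,181),(50,178))]);print(W,W.mean(0))
for a,b in((0,1),(3,2)):print(np.degrees(np.arctan2(*(W[a]-W[b])[::-1])))
c=W.mean(0);to(c[0],c[1],.028,88.3)
for f in("w3","w6"):
    w=cv2.imread(f"pics/{f}.png");p=json.load(open(f+".json"))
    h=cv2.cvtColor(w,cv2.COLOR_BGR2HSV);m=cv2.inRange(h,(165,60,60),(179,255,255));m[:,:60]=0
    k,l,st,ce=cv2.connectedComponentsWithStats(m);i=1+np.argmax(st[1:,4]);print(f,ce[i],st[i],onz(p,*ce[i],.035))
    # top corner of pink = min row
    pts=np.argwhere(l==i);q=pts[0];print(q,onz(p,q[1],q[0],.022))
to(.4482,.1313,.2,88.5)
```

```text
[[0.53020886 0.34013762]
 [0.52668297 0.28257572]
 [0.4995898  0.28389167]
 [0.50262728 0.34355917]] [0.51477723 0.31254105]
86.49479679719566
87.08577655784697
to [0.515 0.313 0.028] -> t [-47.0, -1.0, 169.0] yaw 0.004 cur ang -91.5 grasp [0.56   0.3128 0.1979] q6 2.08 t 10.1
w3 [116.07604833 223.25373134] [  77  181   83   83 4221] [0.45477453 0.33893596 0.035     ]
[181 113] [0.4890837  0.34386445 0.022     ]
w6 [246.83226633 313.41837388] [ 212  280   75   72 3124] [0.45567233 0.34396076 0.035     ]
[280 242] [0.48384435 0.34808796 0.022     ]
to [0.448 0.131 0.2  ] -> t [-107.0, 184.0, -0.0] yaw 0.001 cur ang -91.5 grasp [0.56   0.3128 0.1979] q6 2.08 t 10.1
```

Request:
drive_tool(
  moves=[
    {"fingers":0.75,"translation":[-47,-1,60],"yaw":0.025},
    {"fingers":0.75,"translation":[-47,-1,60],"yaw":0.025},
    {"fingers":0.75,"translation":[-47,-1,100],"yaw":0.025},
    {"fingers":0.75,"translation":[-47,-1,140],"yaw":0.025},
    {"fingers":0.75,"translation":[-47,-1,167],"yaw":0.025},
    {"fingers":0.75,"translation":[-47,-1,169],"yaw":0.025},
    {"fingers":-1,"translation":[-47,-1,169],"yaw":0.025},
    {"fingers":-1,"translation":[-47,-1,169],"yaw":0.025},
    {"fingers":-1,"translation":[-47,-1,169],"yaw":0.025},
    {"fingers":-1,"translation":[-47,-1,169],"yaw":0.025},
    {"fingers":-1,"translation":[-47,-1,169],"yaw":0.025},
  ],
)

```text
t: 11.02
tcp_pos: [0.5154, 0.3137, 0.0842]
tcp_rot: [3.127, -0.079, 0.022]
ft_force: [-0.5, 0.3, -2.6]
width: 0.704
```

Run:
```python
from h import *
print(bot.sense()["tcp_rot"],bot.sense()["width"],bot.sense()["ft_force"])
to(.515,.313,.2,87)
```

```text
[ 3.12666502 -0.07871789  0.02171264] 0.7039044678600448 [-0.49820082  0.34424172 -2.59029046]
to [0.515 0.313 0.2  ] -> t [1.0, 2.0, -170.0] yaw 0.002 cur ang -92.9 grasp [0.5162 0.3129 0.0303] q6 2.15 t 11.0
```

Request:
drive_tool(
  moves=[
    {"fingers":-1,"translation":[0,0,-40],"yaw":0},
    {"fingers":-1,"translation":[0,0,-80],"yaw":0},
    {"fingers":-1,"translation":[-4,39,-85],"yaw":0},
    {"fingers":-1,"translation":[-8,78,-85],"yaw":-0.02},
    {"fingers":-1,"translation":[-12,117,-85],"yaw":-0.04},
    {"fingers":-1,"translation":[-16,156,-85],"yaw":-0.06},
    {"fingers":-1,"translation":[-20,195,-85],"yaw":-0.09},
    {"fingers":-1,"translation":[-24,234,-85],"yaw":-0.09},
    {"fingers":-1,"translation":[-28,273,-85],"yaw":-0.09},
    {"fingers":-1,"translation":[-29,312,-85],"yaw":-0.09},
    {"fingers":-1,"translation":[-29,312,-85],"yaw":-0.09},
  ],
)

```text
t: 11.93
tcp_pos: [0.4691, -0.0008, 0.1742]
tcp_rot: [3.123, 0.054, 0.023]
ft_force: [0.1, 0.4, -1.6]
width: 0.699
```

Run:
```python
from h import *
print(bot.sense()["tcp_rot"],bot.sense()["width"])
to(.568,-.207,.115,92.2)
```

```text
[3.12330937 0.05411008 0.02326512] 0.6994107102599132
to [ 0.568 -0.207  0.115] -> t [91.0, 208.0, 10.0] yaw -0.004 cur ang -88.0 grasp [ 0.4699 -0.0017  0.1203] q6 1.50 t 11.9
```

Request:
drive_tool(
  moves=[
    {"fingers":-1,"translation":[16,39,4],"yaw":-0.004},
    {"fingers":-1,"translation":[34,78,8],"yaw":-0.004},
    {"fingers":-1,"translation":[51,116,10],"yaw":-0.004},
    {"fingers":-1,"translation":[68,154,10],"yaw":-0.004},
    {"fingers":-1,"translation":[82,190,10],"yaw":-0.004},
    {"fingers":-1,"translation":[91,208,10],"yaw":-0.004},
    {"fingers":-1,"translation":[91,208,10],"yaw":-0.004},
    {"fingers":-1,"translation":[91,208,10],"yaw":-0.004},
  ],
)

```text
t: 12.6
tcp_pos: [0.5681, -0.2071, 0.1701]
tcp_rot: [3.123, 0.056, 0.025]
ft_force: [-0.0, -0.2, -2.9]
width: 0.7
```

Run:
```python
from h import *
import json
w,p=grab("wrist");cv2.imwrite("pics/w7.png",w[:,:,::-1])
json.dump({k:np.array(v).tolist() for k,v in p.items()},open("w7.json","w"))
print(bot.sense()["width"])
to(.568,-.207,.043,92.2)
```

```text
0.6971230159065411
to [ 0.568 -0.207  0.043] -> t [-1.0, -1.0, 73.0] yaw -0.001 cur ang -87.9 grasp [ 0.5681 -0.2067  0.1157] q6 1.16 t 12.7
```

View pics/w7.png

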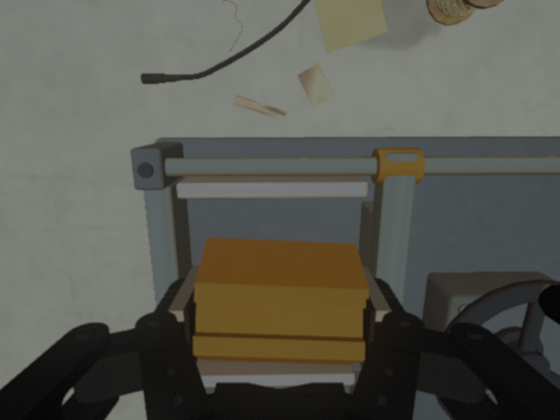

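Run:
```python
from h import *
import json
p=json.load(open("w7.json"));w=cv2.imread("pics/w7.png")
print([f"{r}:{int(v)}" for r,v in zip(range(160,400,1),w[160:400,230:330].mean((1,2)))])
print("mid corner",onz(p,280,241,.1077),"groove edges/top edges",[ (r,onz(p,280,r,.1297)[0]) for r in (287,335)])
for r in(175,182,196,360,374,386):print(r,onz(p,280,r,.026)[0],onz(p,280,r,.038)[0])
for u in((150,170),(398,165)):print("post/rod",onz(p,*u,.06))
```

```text
['160:93', '161:95', '162:96', '163:97', '164:97', '165:97', '166:96', '167:95', '168:94', '169:93', '170:91', '171:89', '172:86', '173:79', '174:70', '175:66', '176:74', '177:79', '178:79', '179:80', '180:80', '181:84', '182:99', '183:113', '184:120', '185:121', '186:121', '187:121', '188:120', '189:119', '190:119', '191:119', '192:119', '193:119', '194:120', '195:118', '196:109', '197:96', '198:83', '199:79', '200:80', '201:80', '202:80', '203:80', '204:80', '205:80', '206:80', '207:80', '208:80', '209:79', '210:80', '211:80', '212:79', '213:79', '214:79', '215:79', '216:79', '217:79', '218:79', '219:79', '220:79', '221:79', '222:79', '223:79', '224:79', '225:79', '226:79', '227:79', '228:79', '229:79', '230:79', '231:79', '232:79', '233:79', '234:79', '235:79', '236:79', '237:79', '238:78', '239:76', '240:73', '241:70', '242:67', '243:65', '244:65', '245:65', '246:65', '247:65', '248:65', '249:65', '250:65', '251:65', '252:64', '253:65', '254:64', '255:64', '256:64', '257:64', '258:64', '259:64', '260:64', '261:64', '262:64', '263:64', '264:64', '265:64', '266:64', '267:64', '268:
[... 1121 characters left out ...]
380:116', '381:113', '382:100', '383:81', '384:66', '385:53', '386:41', '387:31', '388:26', '389:22', '390:21', '391:21', '392:21', '393:19', '394:18', '395:19', '396:19', '397:19', '398:19', '399:20']
mid corner [ 0.59221521 -0.20825952  0.1077    ] groove edges/top edges [(287, np.float64(0.5830849708395477)), (335, np.float64(0.5636136037482578))]
175 0.6056616494998093 0.6076431179576621
182 0.6012722725447645 0.6034984573158026
196 0.5923456695698516 0.5950695298405481
360 0.4705886514263621 0.4801007025700881
374 0.45846391204718706 0.46865194102321006
386 0.4478156183098306 0.4585973103983657
post/rod [ 0.61172401 -0.14142278  0.06      ]
post/rod [ 0.6184876  -0.26983709  0.06      ]
```

Request:
drive_tool(
  moves=[
    {"fingers":-1,"translation":[-3,-1,30],"yaw":0},
    {"fingers":-1,"translation":[-3,-1,45],"yaw":0},
    {"fingers":-1,"translation":[-3,-1,60],"yaw":0},
    {"fingers":-1,"translation":[-3,-1,68],"yaw":0},
    {"fingers":-1,"translation":[-3,-1,70],"yaw":0},
  ],
)

```text
t: 13.07
tcp_pos: [0.5635, -0.2041, 0.0977]
tcp_rot: [3.125, 0.061, 0.017]
ft_force: [-0.5, 0.7, -3.4]
width: 0.695
```

Run:
```python
from h import *
print(bot.sense()["width"],bot.sense()["ft_force"])
to(.566,-.207,.042,92.2)
```

```text
0.6954902375719343 [-0.52597346  0.73665567 -3.38804545]
to [ 0.566 -0.207  0.042] -> t [2.0, 2.0, 2.0] yaw 0.000 cur ang -87.8 grasp [ 0.5641 -0.205   0.0438] q6 1.16 t 13.1
```

Request:
drive_tool(
  moves=[
    {"fingers":-1,"translation":[2,2,1],"yaw":0},
    {"fingers":-1,"translation":[2,2,2],"yaw":0},
    {"fingers":-1,"translation":[2,2,2],"yaw":0},
  ],
)

```text
t: 13.32
tcp_pos: [0.5663, -0.206, 0.0967]
tcp_rot: [3.125, 0.061, 0.02]
ft_force: [-0.4, 0.3, -2.3]
width: 0.702
```

Request:
drive_tool(
  moves=[
    {"fingers":0.65,"translation":[0,0,0],"yaw":0},
    {"fingers":0.65,"translation":[0,0,0],"yaw":0},
    {"fingers":0.65,"translation":[0,0,0],"yaw":0},
    {"fingers":0.65,"translation":[0,0,-30],"yaw":0},
    {"fingers":0.65,"translation":[0,0,-70],"yaw":0},
    {"fingers":0.65,"translation":[0,0,-90],"yaw":0},
    {"fingers":0.65,"translation":[0,0,-90],"yaw":0},
  ],
)

```text
t: 13.9
tcp_pos: [0.569, -0.2062, 0.1941]
tcp_rot: [3.12, 0.061, 0.037]
ft_force: [0.2, -1.8, 0.9]
width: 0.826
```

Run:
```python
from h import *
import json
w,p=grab("wrist");cv2.imwrite("pics/w8.png",w[:,:,::-1]);blocks(w,p,.05)
json.dump({k:np.array(v).tolist() for k,v in p.items()},open("w8.json","w"))
g=w[:,270:300].mean(1)
print([f"{r}:{int(g[r].mean())}" for r in range(170,400,2)])
# top view of B
t,q=grab("top");blocks(t[:, :330],q) ;h=cv2.cvtColor(t,cv2.COLOR_RGB2HSV)
m=cv2.inRange(h,(12,110,60),(24,255,255));k,l,st,ce=cv2.connectedComponentsWithStats(m)
for i in range(1,k):
  if st[i,4]>60:print(st[i].tolist(),np.round(onz(q,*ce[i],.035),3))
to(.50,.1313,.2,88.5)
```

```text
blk px [385. 163.] [362, 148, 46, 32, 871] world mm [ 617.1 -273.6] [19.1 28.1] long ang -87.1
blk px [274. 236.] [228, 201, 95, 70, 6282] world mm [ 567.2 -207.2] [46.9 61.3] long ang -89.6
['170:79', '172:67', '174:79', '176:80', '178:91', '180:119', '182:122', '184:121', '186:120', '188:120', '190:119', '192:97', '194:81', '196:80', '198:80', '200:80', '202:77', '204:73', '206:73', '208:73', '210:73', '212:73', '214:73', '216:73', '218:73', '220:73', '222:73', '224:73', '226:73', '228:73', '230:76', '232:76', '234:77', '236:77', '238:77', '240:78', '242:78', '244:78', '246:78', '248:78', '250:78', '252:78', '254:73', '256:59', '258:75', '260:76', '262:77', '264:77', '266:70', '268:49', '270:62', '272:83', '274:113', '276:121', '278:119', '280:118', '282:119', '284:111', '286:82', '288:79', '290:79', '292:79', '294:79', '296:79', '298:80', '300:80', '302:80', '304:79', '306:79', '308:78', '310:78', '312:78', '314:79', '316:79', '318:79', '320:78', '322:79', '324:79', '326:79', '328:79', '330:79', '332:78', '334:78', '336:72', '338:76', '340:78', '342:76', '344:76', '346:78', '348:78', '350:78', '352:79', '354:86', '356:113', '358:119', '360:117', '362:117', '364:115', '366:86', '368:77', '370:77', '372:77', '374:77', '376:76', '378:76', '380:75', '382:75', '384:74', '386:62', '388:34', '390:21', '392:20', '394:18', '396:18', '398:19']
blk px [ 32. 376.] [0, 343, 56, 77, 2647] world mm [ -2.1 936.6] [188.4 250.2] long ang -0.1
[349, 216, 8, 9, 65] [ 0.551 -0.191  0.035]
[255, 243, 15, 13, 191] [0.446 0.132 0.035]
to [0.5   0.131 0.2  ] -> t [-53.0, -338.0, -72.0] yaw 0.065 cur ang -87.8 grasp [ 0.5671 -0.206   0.1349] q6 1.15 t 14.0
```

Request:
drive_tool(
  moves=[
    {"fingers":-0.3,"translation":[-17,-37,-15],"yaw":0.01},
    {"fingers":-0.3,"translation":[-34,-75,-20],"yaw":0.02},
    {"fingers":-0.3,"translation":[-51,-112,-20],"yaw":0.03},
    {"fingers":-0.3,"translation":[-68,-150,-20],"yaw":0.049},
    {"fingers":-0.3,"translation":[-85,-188,-20],"yaw":0.049},
    {"fingers":-0.3,"translation":[-102,-225,-20],"yaw":0.049},
    {"fingers":-0.3,"translation":[-119,-262,-20],"yaw":0.049},
    {"fingers":-0.3,"translation":[-136,-300,-20],"yaw":0.049},
    {"fingers":-0.3,"translation":[-153,-338,-20],"yaw":0.049},
    {"fingers":-0.3,"translation":[-155,-342,-20],"yaw":0.049},
    {"fingers":-0.3,"translation":[-155,-342,-20],"yaw":0.049},
  ],
)

```text
t: 14.92
tcp_pos: [0.3954, 0.1324, 0.1984]
tcp_rot: [3.123, -0.007, 0.021]
ft_force: [0.4, -0.5, 0.6]
width: 0.353
```

Run:
```python
from h import *
w,p=grab("wrist");blocks(w,p,.035);cv2.imwrite("pics/w9.png",w[:,:,::-1])
to(.398,.1313,.0575,89.4);print(bot.sense()["tcp_rot"])
c=proj(p,[.448,.1313,.044]).astype(int);print(c)
g=w[c[1]-50:c[1]+50,c[0]-12:c[0]+12].mean((1,2));print([f"{c[1]-50+i}:{int(g[i])}:{onz(p,c[0],c[1]-50+i,.044)[0]:.3f}" for i in range(0,100,2)])
```

```text
blk px [274. 143.] [228, 106, 95, 74, 6656] world mm [450.  131.5] [61.5 47.1] long ang 88.4
to [0.398 0.131 0.058] -> t [-1.0, -3.0, 87.0] yaw 0.004 cur ang -90.4 grasp [0.3973 0.1302 0.1449] q6 1.86 t 15.0
[ 3.12304719 -0.01038773  0.02285268]
[275 148]
['98:109:0.478', '100:109:0.477', '102:109:0.476', '104:109:0.475', '106:88:0.474', '108:67:0.472', '110:67:0.471', '112:67:0.470', '114:67:0.469', '116:67:0.468', '118:67:0.467', '120:66:0.465', '122:66:0.464', '124:66:0.463', '126:67:0.462', '128:68:0.461', '130:68:0.459', '132:68:0.458', '134:68:0.457', '136:67:0.456', '138:67:0.454', '140:68:0.453', '142:68:0.452', '144:68:0.451', '146:67:0.449', '148:68:0.448', '150:67:0.447', '152:67:0.446', '154:68:0.444', '156:67:0.443', '158:67:0.442', '160:67:0.441', '162:68:0.439', '164:68:0.438', '166:66:0.437', '168:48:0.435', '170:46:0.434', '172:46:0.433', '174:46:0.432', '176:46:0.430', '178:46:0.429', '180:74:0.428', '182:107:0.426', '184:107:0.425', '186:107:0.424', '188:108:0.422', '190:108:0.421', '192:108:0.420', '194:108:0.418', '196:108:0.417']
```

Request:
drive_tool(
  moves=[
    {"fingers":-0.3,"translation":[-1,-2,40],"yaw":0},
    {"fingers":-0.3,"translation":[-1,-2,80],"yaw":0},
    {"fingers":-0.3,"translation":[-1,-2,87],"yaw":0},
    {"fingers":-0.3,"translation":[-1,-2,87],"yaw":0},
    {"fingers":-0.3,"translation":[18,-2,87],"yaw":0},
    {"fingers":-0.3,"translation":[26,-2,87],"yaw":0},
    {"fingers":-0.3,"translation":[34,-2,85],"yaw":0},
    {"fingers":-0.3,"translation":[42,-2,83],"yaw":0},
    {"fingers":-0.3,"translation":[50,-2,81],"yaw":0},
    {"fingers":-0.3,"translation":[58,-2,79],"yaw":0},
    {"fingers":-0.3,"translation":[60,-2,78],"yaw":0},
    {"fingers":-0.3,"translation":[45,-2,45],"yaw":0},
  ],
)

```text
t: 15.97
tcp_pos: [0.4413, 0.131, 0.1498]
tcp_rot: [3.12, -0.013, 0.008]
ft_force: [-0.8, 1.0, -0.1]
width: 0.349
```

Request:
drive_tool(
  moves=[
    {"fingers":-0.3,"translation":[-10,0,-25],"yaw":0},
    {"fingers":-0.3,"translation":[-20,0,-45],"yaw":0},
    {"fingers":-0.3,"translation":[-20,0,-45],"yaw":0},
  ],
)

```text
t: 16.22
tcp_pos: [0.4221, 0.1326, 0.1986]
tcp_rot: [3.122, -0.013, 0.016]
ft_force: [1.4, 0.7, -0.0]
width: 0.349
```

```bash
cat >> h.py <<'E'
def prof(w,p,x,y,h=60,st=2):
    c=proj(p,[x,y,.044]).astype(int);g=w[max(0,c[1]-h):c[1]+h,c[0]-12:c[0]+12].mean((1,2));r0=max(0,c[1]-h)
    print([f"{r0+i}:{int(g[i])}:{onz(p,c[0],r0+i,.044)[0]:.3f}" for i in range(0,len(g),st)])
E
python3 - <<'E'
from h import *
w,p=grab("wrist");blocks(w,p,.035);cv2.imwrite("pics/w10.png",w[:,:,::-1])
to(.4234,.1313,.0575,89.4)
prof(w,p,.474,.131)
E
```

```text
blk px [275. 144.] [229, 108, 95, 73, 6617] world mm [475.4 130.7] [61.7 46.7] long ang 89.3
to [0.423 0.131 0.058] -> t [-0.0, -2.0, 86.0] yaw 0.002 cur ang -90.5 grasp [0.4227 0.1314 0.1432] q6 1.85 t 16.3
['88:99:0.510', '90:100:0.509', '92:100:0.508', '94:101:0.507', '96:102:0.506', '98:102:0.505', '100:102:0.503', '102:102:0.502', '104:102:0.501', '106:100:0.500', '108:73:0.499', '110:63:0.497', '112:63:0.496', '114:63:0.495', '116:63:0.494', '118:63:0.493', '120:63:0.492', '122:62:0.490', '124:63:0.489', '126:62:0.488', '128:64:0.487', '130:66:0.485', '132:66:0.484', '134:66:0.483', '136:66:0.482', '138:66:0.481', '140:66:0.479', '142:66:0.478', '144:66:0.477', '146:66:0.476', '148:66:0.474', '150:66:0.473', '152:66:0.472', '154:66:0.471', '156:66:0.469', '158:66:0.468', '160:67:0.467', '162:66:0.465', '164:66:0.464', '166:67:0.463', '168:62:0.462', '170:44:0.460', '172:43:0.459', '174:43:0.458', '176:44:0.456', '178:44:0.455', '180:46:0.454', '182:92:0.452', '184:105:0.451', '186:105:0.450', '188:104:0.448', '190:104:0.447', '192:104:0.446', '194:103:0.444', '196:103:0.443', '198:104:0.442', '200:103:0.440', '202:103:0.439', '204:104:0.438', '206:104:0.436']
```

Request:
drive_tool(
  moves=[
    {"fingers":-0.3,"translation":[0,-1,40],"yaw":0},
    {"fingers":-0.3,"translation":[0,-1,80],"yaw":0},
    {"fingers":-0.3,"translation":[0,-1,86],"yaw":0},
    {"fingers":-0.3,"translation":[0,-1,86],"yaw":0},
    {"fingers":-0.3,"translation":[19,-1,86],"yaw":0},
    {"fingers":-0.3,"translation":[27,-1,86],"yaw":0},
    {"fingers":-0.3,"translation":[35,-1,84],"yaw":0},
    {"fingers":-0.3,"translation":[43,-1,82],"yaw":0},
    {"fingers":-0.3,"translation":[51,-1,80],"yaw":0},
    {"fingers":-0.3,"translation":[59,-1,78],"yaw":0},
    {"fingers":-0.3,"translation":[61,-1,77],"yaw":0},
    {"fingers":-0.3,"translation":[46,-1,44],"yaw":0},
  ],
)

```text
t: 17.27
tcp_pos: [0.4675, 0.1314, 0.1485]
tcp_rot: [3.119, -0.014, 0.0]
ft_force: [-1.0, -0.5, -0.4]
width: 0.352
```

Request:
drive_tool(
  moves=[
    {"fingers":-0.3,"translation":[-10,0,-25],"yaw":0},
    {"fingers":-0.3,"translation":[-20,0,-45],"yaw":0},
    {"fingers":-0.3,"translation":[-20,0,-45],"yaw":0},
  ],
)

```text
t: 17.52
tcp_pos: [0.4484, 0.1333, 0.1974]
tcp_rot: [3.121, -0.013, 0.008]
ft_force: [1.0, 0.1, 1.0]
width: 0.35
```

Run:
```python
from h import *
w,p=grab("wrist");blocks(w,p,.035);cv2.imwrite("pics/w11.png",w[:,:,::-1])
to(.4488,.1313,.0575,89.4)
prof(w,p,.4995,.131,50,1)
```

```text
blk px [277. 144.] [230, 108, 96, 74, 6705] world mm [500.5 130.1] [61.5 47.1] long ang 88.5
to [0.449 0.131 0.058] -> t [-0.0, -1.0, 85.0] yaw 0.002 cur ang -90.5 grasp [0.4486 0.132  0.142 ] q6 1.84 t 17.6
['98:98:0.530', '99:98:0.529', '100:99:0.529', '101:99:0.528', '102:99:0.528', '103:100:0.527', '104:101:0.526', '105:101:0.526', '106:100:0.525', '107:91:0.525', '108:75:0.524', '109:64:0.523', '110:63:0.523', '111:63:0.522', '112:63:0.522', '113:63:0.521', '114:63:0.521', '115:63:0.520', '116:63:0.519', '117:63:0.519', '118:63:0.518', '119:63:0.518', '120:63:0.517', '121:63:0.516', '122:63:0.516', '123:62:0.515', '124:62:0.515', '125:63:0.514', '126:62:0.513', '127:62:0.513', '128:63:0.512', '129:63:0.512', '130:63:0.511', '131:63:0.510', '132:63:0.510', '133:63:0.509', '134:63:0.509', '135:64:0.508', '136:63:0.507', '137:63:0.507', '138:63:0.506', '139:64:0.505', '140:63:0.505', '141:63:0.504', '142:63:0.504', '143:63:0.503', '144:63:0.502', '145:63:0.502', '146:63:0.501', '147:63:0.501', '148:63:0.500', '149:63:0.499', '150:63:0.499', '151:63:0.498', '152:63:0.497', '153:64:0.497', '154:63:0.496', '155:63:0.496', '156:64:0.495', '157:63:0.494', '158:63:0.494', '159:64:0.493', '160:64:0.492', '161:64:0.492', '162:64:0.491', '163:64:0.490', '164:64:0.490', '165:64:0.489', '166:64:0.489', '167:64:0.488', '168:63:0.487', '169:56:0.487', '170:47:0.486', '171:43:0.485', '172:44:0.485', '173:51:0.484', '174:61:0.483', '175:65:0.483', '176:66:0.482', '177:66:0.481', '178:63:0.481', '179:54:0.480', '180:45:0.479', '181:54:0.479', '182:81:0.478', '183:98:0.477', '184:103:0.477', '185:104:0.476', '186:103:0.475', '187:103:0.475', '188:103:0.474', '189:103:0.474', '190:103:0.473', '191:103:0.472', '192:103:0.472', '193:103:0.471', '194:103:0.470', '195:103:0.469', '196:103:0.469', '197:103:0.468']
```

Request:
drive_tool(
  moves=[
    {"fingers":-0.3,"translation":[0,0,40],"yaw":0},
    {"fingers":-0.3,"translation":[0,0,80],"yaw":0},
    {"fingers":-0.3,"translation":[0,0,84],"yaw":0},
    {"fingers":-0.3,"translation":[0,0,84],"yaw":0},
    {"fingers":-0.3,"translation":[19,0,84],"yaw":0},
    {"fingers":-0.3,"translation":[27,0,84],"yaw":0},
    {"fingers":-0.3,"translation":[35,0,82],"yaw":0},
    {"fingers":-0.3,"translation":[43,0,80],"yaw":0},
    {"fingers":-0.3,"translation":[51,0,78],"yaw":0},
    {"fingers":-0.3,"translation":[59,0,76],"yaw":0},
    {"fingers":-0.3,"translation":[61,0,75],"yaw":0},
    {"fingers":-0.3,"translation":[46,0,42],"yaw":0},
  ],
)

```text
t: 18.57
tcp_pos: [0.4933, 0.131, 0.1488]
tcp_rot: [3.118, -0.015, -0.008]
ft_force: [-1.5, -0.3, -0.4]
width: 0.35
```

Request:
drive_tool(
  moves=[
    {"fingers":0.75,"translation":[-5,0,-25],"yaw":0},
    {"fingers":0.75,"translation":[-5,0,-60],"yaw":0},
    {"fingers":0.75,"translation":[-5,0,-70],"yaw":0},
    {"fingers":0.75,"translation":[-5,0,-70],"yaw":0},
  ],
)

```text
t: 18.9
tcp_pos: [0.4911, 0.1334, 0.223]
tcp_rot: [3.12, -0.014, 0.004]
ft_force: [0.4, 0.2, 0.3]
width: 0.871
```

Run:
```python
from h import *
w,p=grab("wrist");blocks(w,p,.035);cv2.imwrite("pics/w12.png",cv2.convertScaleAbs(w[60:260,150:420,::-1],alpha=1.8))
to(.525,.131,.030,89)
prof(w,p,.525,.131,50,1)
```

```text
blk px [278. 164.] [237, 132, 83, 65, 5154] world mm [526.6 129.2] [60.9 47.1] long ang 87.9
to [0.525 0.131 0.03 ] -> t [35.0, -3.0, 137.0] yaw 0.008 cur ang -90.5 grasp [0.4898 0.1318 0.1667] q6 1.82 t 18.9
['118:95:0.560', '119:95:0.559', '120:95:0.559', '121:96:0.558', '122:96:0.557', '123:96:0.557', '124:96:0.556', '125:96:0.555', '126:96:0.555', '127:96:0.554', '128:96:0.553', '129:97:0.553', '130:94:0.552', '131:84:0.551', '132:68:0.551', '133:59:0.550', '134:58:0.549', '135:58:0.549', '136:58:0.548', '137:58:0.547', '138:58:0.547', '139:58:0.546', '140:58:0.545', '141:58:0.545', '142:58:0.544', '143:57:0.543', '144:58:0.543', '145:58:0.542', '146:58:0.541', '147:58:0.540', '148:58:0.540', '149:58:0.539', '150:58:0.538', '151:58:0.538', '152:59:0.537', '153:60:0.536', '154:61:0.536', '155:60:0.535', '156:61:0.534', '157:61:0.533', '158:61:0.533', '159:61:0.532', '160:61:0.531', '161:61:0.531', '162:61:0.530', '163:62:0.529', '164:61:0.529', '165:62:0.528', '166:61:0.527', '167:61:0.526', '168:61:0.526', '169:61:0.525', '170:62:0.524', '171:61:0.523', '172:61:0.523', '173:62:0.522', '174:62:0.521', '175:62:0.521', '176:60:0.520', '177:54:0.519', '178:56:0.518', '179:60:0.518', '180:61:0.517', '181:61:0.516', '182:61:0.515', '183:61:0.515', '184:61:0.514', '185:62:0.513', '186:60:0.513', '187:51:0.512', '188:42:0.511', '189:41:0.510', '190:41:0.510', '191:40:0.509', '192:41:0.508', '193:41:0.507', '194:41:0.507', '195:40:0.506', '196:53:0.505', '197:81:0.504', '198:94:0.504', '199:95:0.503', '200:95:0.502', '201:96:0.501', '202:96:0.501', '203:96:0.500', '204:96:0.499', '205:97:0.498', '206:97:0.498', '207:97:0.497', '208:98:0.496', '209:98:0.495', '210:98:0.494', '211:98:0.494', '212:98:0.493', '213:98:0.492', '214:98:0.491', '215:98:0.491', '216:98:0.490', '217:98:0.489']
```

View pics/w12.png

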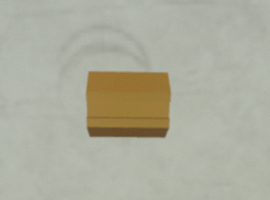

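Request:
drive_tool(
  moves=[
    {"fingers":0.75,"translation":[35,-2,40],"yaw":0.01},
    {"fingers":0.75,"translation":[35,-2,70],"yaw":0.01},
    {"fingers":0.75,"translation":[35,-2,110],"yaw":0.01},
    {"fingers":0.75,"translation":[35,-2,136],"yaw":0.01},
    {"fingers":0.75,"translation":[35,-2,137],"yaw":0.01},
    {"fingers":-1,"translation":[35,-2,137],"yaw":0.01},
    {"fingers":-1,"translation":[35,-2,137],"yaw":0.01},
    {"fingers":-1,"translation":[35,-2,137],"yaw":0.01},
    {"fingers":-1,"translation":[35,-2,137],"yaw":0.01},
    {"fingers":-1,"translation":[35,-2,137],"yaw":0.01},
  ],
)

```text
t: 19.78
tcp_pos: [0.5257, 0.1319, 0.0851]
tcp_rot: [3.12, -0.03, 0.003]
ft_force: [0.2, 0.6, -3.6]
width: 0.693
```

Run:
```python
from h import *
print(bot.sense()["width"],bot.sense()["tcp_rot"],bot.sense()["ft_force"])
to(.499,-.209,.115,92.2)
```

```text
0.6930899668915098 [ 3.11990264e+00 -2.99162820e-02  3.11836800e-03] [ 0.16723003  0.64706501 -3.63565488]
to [ 0.499 -0.209  0.115] -> t [-20.0, 342.0, -76.0] yaw -0.058 cur ang -91.1 grasp [0.5258 0.1308 0.0312] q6 1.82 t 19.8
```

Request:
drive_tool(
  moves=[
    {"fingers":-1,"translation":[0,0,-40],"yaw":0},
    {"fingers":-1,"translation":[0,10,-76],"yaw":0},
    {"fingers":-1,"translation":[-4,50,-80],"yaw":-0.02},
    {"fingers":-1,"translation":[-8,90,-80],"yaw":-0.04},
    {"fingers":-1,"translation":[-12,130,-80],"yaw":-0.058},
    {"fingers":-1,"translation":[-14,170,-80],"yaw":-0.058},
    {"fingers":-1,"translation":[-16,210,-80],"yaw":-0.058},
    {"fingers":-1,"translation":[-18,250,-78],"yaw":-0.058},
    {"fingers":-1,"translation":[-20,290,-76],"yaw":-0.058},
    {"fingers":-1,"translation":[-20,330,-76],"yaw":-0.058},
    {"fingers":-1,"translation":[-20,342,-76],"yaw":-0.058},
    {"fingers":-1,"translation":[-20,342,-76],"yaw":-0.058},
  ],
)

```text
t: 20.78
tcp_pos: [0.4993, -0.2115, 0.1698]
tcp_rot: [3.117, 0.054, 0.006]
ft_force: [0.4, 0.6, -4.2]
width: 0.694
```

Run:
```python
from h import *
w,p=grab("wrist");cv2.imwrite("pics/w13.png",w[:,:,::-1])
s=bot.sense();print(s["width"],s["ft_force"])
to(.499,-.209,.0425,92.2)
g=w[:,265:295].mean((1,2));z=s["tcp_pos"][2]-.054
for r in range(190,385):
    print(f"{r}:{int(g[r])}:{onz(p,280,r,.038)[0]:.4f}:{onz(p,280,r,z-.009)[0]:.4f}:{onz(p,280,r,z+.013)[0]:.4f}",end=" " if r%6 else "\n")
```

```text
0.6918700565617374 [-0.26542257 -0.36304655 -2.6766705 ]
to [ 0.499 -0.209  0.042] -> t [-0.0, -3.0, 73.0] yaw -0.003 cur ang -88.0 grasp [ 0.4992 -0.2107  0.1154] q6 1.11 t 20.8
190:135:0.5284:0.5436:0.5485 191:134:0.5278:0.5432:0.5481 192:124:0.5272:0.5428:0.5478
193:109:0.5266:0.5424:0.5475 194:95:0.5260:0.5420:0.5471 195:89:0.5254:0.5416:0.5468 196:89:0.5248:0.5412:0.5465 197:90:0.5242:0.5408:0.5461 198:90:0.5236:0.5404:0.5458
199:90:0.5230:0.5400:0.5455 200:90:0.5224:0.5396:0.5451 201:90:0.5217:0.5392:0.5448 202:90:0.5211:0.5388:0.5444 203:90:0.5205:0.5384:0.5441 204:90:0.5199:0.5379:0.5438
205:90:0.5193:0.5375:0.5434 206:90:0.5187:0.5371:0.5431 207:90:0.5180:0.5367:0.5427 208:90:0.5174:0.5363:0.5424 209:90:0.5168:0.5359:0.5420 210:90:0.5162:0.5355:0.5417
211:90:0.5155:0.5351:0.5414 212:90:0.5149:0.5347:0.5410 213:90:0.5143:0.5342:0.5407 214:90:0.5137:0.5338:0.5403 215:90:0.5130:0.5334:0.5400 216:90:0.5124:0.5330:0.5396
217:91:0.5118:0.5326:0.5393 218:91:0.5112:0.5322:0.5389 219:91:0.5105:0.5317:0.5386 220:91:0.5099:0.5313:0.5382 221:91:0.5092:0.5309:0.5379 222:91:0.5086:0.5305:
[... 3857 characters left out ...]
0.4646:0.4825
361:89:0.4082:0.4640:0.4820 362:88:0.4074:0.4635:0.4815 363:88:0.4066:0.4629:0.4811 364:89:0.4057:0.4624:0.4806 365:90:0.4049:0.4618:0.4802 366:90:0.4041:0.4613:0.4797
367:90:0.4032:0.4608:0.4793 368:90:0.4024:0.4602:0.4788 369:95:0.4016:0.4597:0.4783 370:110:0.4008:0.4591:0.4779 371:126:0.3999:0.4585:0.4774 372:133:0.3991:0.4580:0.4770
373:134:0.3982:0.4574:0.4765 374:134:0.3974:0.4569:0.4760 375:133:0.3966:0.4563:0.4756 376:132:0.3957:0.4558:0.4751 377:131:0.3949:0.4552:0.4746 378:131:0.3940:0.4546:0.4742
379:132:0.3932:0.4541:0.4737 380:130:0.3923:0.4535:0.4732 381:125:0.3915:0.4530:0.4728 382:130:0.3906:0.4524:0.4723 383:136:0.3898:0.4518:0.4718 384:137:0.3889:0.4513:0.4713
```

Request:
drive_tool(
  moves=[
    {"fingers":-1,"translation":[-1,-3,30],"yaw":0},
    {"fingers":-1,"translation":[-1,-3,45],"yaw":0},
    {"fingers":-1,"translation":[-1,-3,60],"yaw":0},
    {"fingers":-1,"translation":[-1,-3,68],"yaw":0},
    {"fingers":-1,"translation":[-1,-3,70],"yaw":0},
  ],
)

```text
t: 21.25
tcp_pos: [0.497, -0.2062, 0.0977]
tcp_rot: [3.121, 0.057, -0.0]
ft_force: [-0.6, 0.7, -3.9]
width: 0.692
```

Run:
```python
from h import *
print(bot.sense()["width"],bot.sense()["ft_force"])
to(.497,-.209,.0425,92.2)
```

```text
0.6915200158999993 [-0.55276123  0.72376216 -3.86411935]
to [ 0.497 -0.209  0.042] -> t [-0.0, 2.0, 1.0] yaw -0.002 cur ang -87.9 grasp [ 0.497  -0.2073  0.0438] q6 1.12 t 21.2
```

Good; set down, release, lift, and head to the crank.

Request:
drive_tool(
  moves=[
    {"fingers":-1,"translation":[0,2,1],"yaw":0},
    {"fingers":-1,"translation":[0,2,2],"yaw":0},
    {"fingers":0.65,"translation":[0,2,2],"yaw":0},
    {"fingers":0.65,"translation":[0,2,2],"yaw":0},
    {"fingers":0.65,"translation":[0,2,2],"yaw":0},
    {"fingers":0.65,"translation":[0,2,-30],"yaw":0},
    {"fingers":0.65,"translation":[0,2,-70],"yaw":0},
    {"fingers":0.65,"translation":[0,2,-110],"yaw":0},
    {"fingers":1,"translation":[0,40,-120],"yaw":0},
    {"fingers":1,"translation":[0,50,-120],"yaw":0},
    {"fingers":1,"translation":[0,50,-120],"yaw":0},
  ],
)

```text
t: 22.17
tcp_pos: [0.5004, -0.2567, 0.2218]
tcp_rot: [3.117, 0.054, 0.008]
ft_force: [-0.3, -0.7, 0.5]
width: 0.999
```

Run:
```python
from h import *
w,p=grab("wrist");cv2.imwrite("pics/w14.png",w[:,:,::-1]);blocks(w,p,.05)
to(.554,-.3555,.12,92.2);to(.554,-.3555,.097,92.2)
```

```text
blk px [304.  39.] [284, 25, 40, 33, 714] world mm [ 617.  -272.9] [18.4 24.8] long ang -87.8
blk px [202. 125.] [152, 89, 97, 74, 6686] world mm [ 562.5 -207. ] [47.3 62.9] long ang -89.5
blk px [208. 210.] [162, 178, 90, 64, 5443] world mm [ 504.4 -209.5] [46.9 62.9] long ang -88.3
blk px [321. 217.] [314, 203, 16, 28, 412] world mm [ 501.9 -292.1] [20.7 11. ] long ang 3.6
to [ 0.554 -0.356  0.12 ] -> t [51.0, 100.0, 48.0] yaw -0.004 cur ang -88.0 grasp [ 0.4993 -0.2561  0.1659] q6 1.04 t 22.2
to [ 0.554 -0.356  0.097] -> t [51.0, 100.0, 71.0] yaw -0.004 cur ang -88.0 grasp [ 0.4993 -0.2561  0.1659] q6 1.04 t 22.2
```

View pics/w14.png

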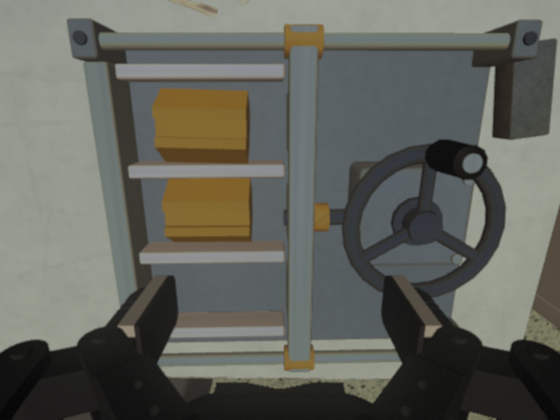

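Run:
```python
from h import *
p=optics.camera_params("wrist")
for u in((470,160),(467,160)):
    g=onz(p,*u,.114);print(g,np.degrees(np.arctan2(g[1]+.3592,g[0]-.5047)))
print(onz(p,424,224,.08))
```

```text
[ 0.55219867 -0.35285222  0.114     ] 7.611972565482269
[ 0.55215131 -0.35131315  0.114     ] 9.436830086543809
[ 0.50675027 -0.35062139  0.08      ]
```

Request:
drive_tool(
  moves=[
    {"fingers":1,"translation":[20,36,0],"yaw":0},
    {"fingers":1,"translation":[40,72,0],"yaw":0},
    {"fingers":1,"translation":[51,99,0],"yaw":0},
    {"fingers":1,"translation":[51,99,30],"yaw":0},
    {"fingers":1,"translation":[51,99,60],"yaw":0},
    {"fingers":1,"translation":[51,99,71],"yaw":0},
    {"fingers":-1,"translation":[51,99,71],"yaw":0},
    {"fingers":-1,"translation":[51,99,71],"yaw":0},
    {"fingers":-1,"translation":[51,99,71],"yaw":0},
    {"fingers":-1,"translation":[51,99,71],"yaw":0},
    {"fingers":-1,"translation":[51,99,71],"yaw":0},
    {"fingers":-1,"translation":[51,99,71],"yaw":0},
  ],
)

```text
t: 23.22
tcp_pos: [0.5548, -0.3553, 0.1537]
tcp_rot: [3.115, 0.055, 0.008]
ft_force: [1.3, -2.3, 3.2]
width: 0.212
```

Run:
```python
from h import *
wind((.5047,-.3592),range(-15,-181,-15))
```

```text
az 2.8 r 0.0505 w 0.212 F [ 1.3 -2.3  3.2] t 23.22
-15 [-2, 13, 0]
-30 [-7, 25, 1]
-45 [-15, 36, 1]
-60 [-25, 44, 1]
-75 [-37, 49, 1]
-90 [-50, 51, 1]
-105 [-63, 49, 1]
-120 [-75, 44, 1]
-135 [-85, 37, 1]
-150 [-93, 26, 0]
-165 [-99, 14, 0]
-180 [-100, 1, 0]
```

Request:
drive_tool(
  moves=[
    {"fingers":-1,"translation":[-2,13,0],"yaw":0},
    {"fingers":-1,"translation":[-7,25,0],"yaw":0},
    {"fingers":-1,"translation":[-15,36,0],"yaw":0},
    {"fingers":-1,"translation":[-25,44,0],"yaw":0},
    {"fingers":-1,"translation":[-37,49,0],"yaw":0},
    {"fingers":-1,"translation":[-50,51,0],"yaw":0},
    {"fingers":-1,"translation":[-63,49,0],"yaw":0},
    {"fingers":-1,"translation":[-75,44,0],"yaw":0},
    {"fingers":-1,"translation":[-85,37,0],"yaw":0},
    {"fingers":-1,"translation":[-93,26,0],"yaw":0},
    {"fingers":-1,"translation":[-99,14,0],"yaw":0},
    {"fingers":-1,"translation":[-100,1,0],"yaw":0},
  ],
)

```text
t: 24.22
tcp_pos: [0.4546, -0.3602, 0.1538]
tcp_rot: [3.113, 0.053, 0.014]
ft_force: [7.2, -1.3, -7.4]
width: 0.205
```

Run:
```python
from h import *
wind((.5047,-.3592),range(-15,-181,-15))
```

```text
az -177.1 r 0.0497 w 0.205 F [ 7.2 -1.3 -7.4] t 24.22
-15 [1, -13, 0]
-30 [6, -25, -1]
-45 [14, -36, -1]
-60 [24, -44, -1]
-75 [36, -49, -1]
-90 [49, -51, -1]
-105 [62, -49, -1]
-120 [74, -44, -1]
-135 [84, -37, 0]
-150 [93, -26, 0]
-165 [98, -15, 0]
-180 [100, -2, 1]
```

Request:
drive_tool(
  moves=[
    {"fingers":-1,"translation":[1,-13,0],"yaw":0},
    {"fingers":-1,"translation":[6,-25,0],"yaw":0},
    {"fingers":-1,"translation":[14,-36,0],"yaw":0},
    {"fingers":-1,"translation":[24,-44,0],"yaw":0},
    {"fingers":-1,"translation":[36,-49,0],"yaw":0},
    {"fingers":-1,"translation":[49,-51,0],"yaw":0},
    {"fingers":-1,"translation":[62,-49,0],"yaw":0},
    {"fingers":-1,"translation":[74,-44,0],"yaw":0},
    {"fingers":-1,"translation":[84,-37,0],"yaw":0},
    {"fingers":-1,"translation":[93,-26,0],"yaw":0},
    {"fingers":-1,"translation":[98,-15,0],"yaw":0},
    {"fingers":-1,"translation":[100,-2,0],"yaw":0},
  ],
)

```text
t: 25.22
tcp_pos: [0.5548, -0.3544, 0.1537]
tcp_rot: [3.115, 0.054, 0.01]
ft_force: [-6.5, 1.9, -0.3]
width: 0.209
```

Run:
```python
from h import *
w,p=grab("wrist");cv2.imwrite("pics/w15.png",w[:,:,::-1]);blocks(w,p,.05)
wind((.5047,-.3592),range(-15,-181,-15))
```

```text
blk px [ 42. 130.] [7, 110, 73, 43, 1710] world mm [ 616.2 -242.6] [33.1 19.6] long ang 90.0
blk px [ 18. 229.] [0, 183, 44, 86, 3054] world mm [ 567.5 -221.3] [22.8 46.1] long ang -0.5
blk px [ 28. 328.] [0, 287, 65, 79, 4439] world mm [ 507.8 -215.6] [50.  36.9] long ang 2.0
blk px [113. 329.] [99, 315, 35, 34, 686] world mm [ 506.8 -264. ] [13.2 27.7] long ang -38.3
az 0.8 r 0.0505 w 0.206 F [-1.9 -1.6 -2.6] t 25.27
-15 [-2, 13, 0]
-30 [-8, 25, 1]
-45 [-16, 35, 1]
-60 [-26, 43, 1]
-75 [-39, 48, 1]
-90 [-52, 49, 1]
-105 [-64, 47, 1]
-120 [-76, 42, 1]
-135 [-87, 34, 0]
-150 [-94, 23, 0]
-165 [-99, 11, 0]
-180 [-100, -2, -1]
```

Request:
drive_tool(
  moves=[
    {"fingers":-1,"translation":[-2,13,0],"yaw":0},
    {"fingers":-1,"translation":[-8,25,0],"yaw":0},
    {"fingers":-1,"translation":[-16,35,0],"yaw":0},
    {"fingers":-1,"translation":[-26,43,0],"yaw":0},
    {"fingers":-1,"translation":[-39,48,0],"yaw":0},
    {"fingers":-1,"translation":[-52,49,0],"yaw":0},
    {"fingers":-1,"translation":[-64,47,0],"yaw":0},
    {"fingers":-1,"translation":[-76,42,0],"yaw":0},
    {"fingers":-1,"translation":[-87,34,0],"yaw":0},
    {"fingers":-1,"translation":[-94,23,0],"yaw":0},
    {"fingers":-1,"translation":[-99,11,0],"yaw":0},
    {"fingers":-1,"translation":[-100,-2,0],"yaw":0},
  ],
)

```text
t: 26.27
tcp_pos: [0.4545, -0.3596, 0.1538]
tcp_rot: [3.109, 0.051, 0.016]
ft_force: [4.2, -3.2, -3.6]
width: 0.204
```

Run:
```python
from h import *
wind((.5047,-.3592),range(-15,-181,-15))
```

```text
az -177.6 r 0.0496 w 0.204 F [ 4.2 -3.2 -3.6] t 26.27
-15 [1, -13, 0]
-30 [6, -25, -1]
-45 [14, -35, -1]
-60 [24, -43, -1]
-75 [36, -49, -1]
-90 [49, -50, -1]
-105 [62, -49, -1]
-120 [74, -44, -1]
-135 [85, -36, 0]
-150 [93, -26, 0]
-165 [98, -14, 1]
-180 [100, -1, 1]
```

Request:
drive_tool(
  moves=[
    {"fingers":-1,"translation":[1,-13,0],"yaw":0},
    {"fingers":-1,"translation":[6,-25,0],"yaw":0},
    {"fingers":-1,"translation":[14,-35,0],"yaw":0},
    {"fingers":-1,"translation":[24,-43,0],"yaw":0},
    {"fingers":-1,"translation":[36,-49,0],"yaw":0},
    {"fingers":-1,"translation":[49,-50,0],"yaw":0},
    {"fingers":-1,"translation":[62,-49,0],"yaw":0},
    {"fingers":-1,"translation":[74,-44,0],"yaw":0},
    {"fingers":-1,"translation":[85,-36,0],"yaw":0},
  ],
)

```text
t: 27.02
tcp_pos: [0.5395, -0.3206, 0.1536]
tcp_rot: [3.109, 0.055, 0.013]
ft_force: [-8.3, -5.2, 2.7]
width: 0.208
```

Run:
```python
from h import *
wind((.5047,-.3592),range(-6,-80,-6))
```

```text
az 46.2 r 0.0510 w 0.208 F [-8.3 -5.2  2.7] t 27.02
-6 [3, 5, 0]
-12 [6, 9, 0]
-18 [8, 13, 1]
-24 [10, 18, 1]
-30 [12, 23, 1]
-36 [13, 28, 1]
-42 [13, 34, 1]
-48 [13, 39, 1]
-54 [13, 44, 2]
-60 [12, 49, 2]
-66 [10, 54, 2]
-72 [8, 59, 2]
-78 [5, 63, 2]
```

Request:
drive_tool(
  moves=[
    {"fingers":-1,"translation":[3,5,0],"yaw":0},
    {"fingers":-1,"translation":[6,9,0],"yaw":0},
    {"fingers":-1,"translation":[8,13,0],"yaw":0},
    {"fingers":-1,"translation":[10,18,0],"yaw":0},
    {"fingers":-1,"translation":[12,23,0],"yaw":0},
    {"fingers":-1,"translation":[13,28,0],"yaw":0},
    {"fingers":-1,"translation":[13,32,0],"yaw":0},
  ],
)

```text
t: 27.6
tcp_pos: [0.5542, -0.3519, 0.1538]
tcp_rot: [3.11, 0.054, 0.015]
ft_force: [3.9, 3.0, -5.9]
width: 0.207
```

Run:
```python
from h import *
wind((.5047,-.3592),range(-4,-44,-4))
```

```text
az 6.4 r 0.0504 w 0.207 F [ 3.9  3.  -5.9] t 27.6
-4 [0, 4, 0]
-8 [0, 7, 0]
-12 [-1, 10, 0]
-16 [-1, 14, 0]
-20 [-2, 17, 1]
-24 [-3, 21, 1]
-28 [-4, 24, 1]
-32 [-6, 27, 1]
-36 [-8, 30, 1]
-40 [-10, 33, 1]
```

Request:
drive_tool(
  moves=[
    {"fingers":-1,"translation":[0,4,0],"yaw":0},
    {"fingers":-1,"translation":[0,7,0],"yaw":0},
    {"fingers":-1,"translation":[0,7,0],"yaw":0},
  ],
)

```text
t: 27.85
tcp_pos: [0.5545, -0.3576, 0.1538]
tcp_rot: [3.114, 0.052, 0.015]
ft_force: [1.3, 8.0, -0.6]
width: 0.206
```

Run:
```python
from h import *
wind((.5047,-.3592),range(-4,-44,-4))
```

```text
az 0.2 r 0.0504 w 0.206 F [ 1.3  8.  -0.6] t 27.85
-4 [-1, 3, 0]
-8 [-1, 7, 0]
-12 [-2, 10, 0]
-16 [-3, 14, 0]
-20 [-4, 17, 0]
-24 [-5, 20, 1]
-28 [-7, 23, 1]
-32 [-9, 26, 1]
-36 [-11, 29, 1]
-40 [-13, 32, 1]
```

Force along the push direction is rising (8 N); a bit further.

Request:
drive_tool(
  moves=[
    {"fingers":-1,"translation":[-1,3,0],"yaw":0},
    {"fingers":-1,"translation":[-1,6,0],"yaw":0},
    {"fingers":-1,"translation":[-1,6,0],"yaw":0},
    {"fingers":-1,"translation":[-1,6,0],"yaw":0},
  ],
)

```text
t: 28.18
tcp_pos: [0.5544, -0.3598, 0.1537]
tcp_rot: [3.121, 0.05, 0.016]
ft_force: [3.2, 15.2, 1.3]
width: 0.209
```

Run:
```python
from h import *
wind((.5047,-.3592),range(-4,-30,-4))
```

```text
az -2.0 r 0.0503 w 0.209 F [ 3.2 15.2  1.3] t 28.18
-4 [-1, 3, 0]
-8 [-1, 7, 0]
-12 [-2, 10, 0]
-16 [-3, 14, 0]
-20 [-4, 17, 0]
-24 [-6, 20, 0]
-28 [-8, 23, 0]
```

Request:
drive_tool(
  moves=[
    {"fingers":-1,"translation":[-1,5,0],"yaw":0},
    {"fingers":-1,"translation":[-1,9,0],"yaw":0},
    {"fingers":-1,"translation":[-1,10,0],"yaw":0},
    {"fingers":-1,"translation":[-1,10,0],"yaw":0},
  ],
)

```text
t: 28.52
tcp_pos: [0.5544, -0.3631, 0.1537]
tcp_rot: [3.134, 0.048, 0.014]
ft_force: [1.7, 24.8, 5.9]
width: 0.209
```

Run:
```python
from h import *
wind((.5047,-.3592),range(-4,-8,-4))
```

```text
az -4.9 r 0.0504 w 0.209 F [ 1.7 24.8  5.9] t 28.52
-4 [-1, 3, 0]
```

Request:
drive_tool(
  moves=[
    {"fingers":-1,"translation":[0,0,0],"yaw":0},
    {"fingers":1,"translation":[0,0,0],"yaw":0},
    {"fingers":1,"translation":[0,0,0],"yaw":0},
    {"fingers":1,"translation":[0,0,0],"yaw":0},
    {"fingers":1,"translation":[0,0,-30],"yaw":0},
    {"fingers":1,"translation":[0,0,-70],"yaw":0},
    {"fingers":1,"translation":[-30,-30,-85],"yaw":0},
    {"fingers":1,"translation":[-60,-70,-85],"yaw":0},
    {"fingers":1,"translation":[-60,-90,-85],"yaw":0},
    {"fingers":1,"translation":[-60,-90,-85],"yaw":0},
  ],
)

```text
t: 29.35
tcp_pos: [0.4887, -0.2718, 0.2383]
tcp_rot: [3.135, 0.049, 0.014]
ft_force: [0.5, 0.2, -0.5]
width: 0.999
```

Run:
```python
from h import *
w,p=grab("wrist");cv2.imwrite("pics/w16.png",w[:,:,::-1]);blocks(w,p,.05)
print(bot.sense()["ft_force"],bot.sense()["width"])
t,q=grab("top");h=cv2.cvtColor(t,cv2.COLOR_RGB2HSV)
m=cv2.inRange(h,(12,110,60),(24,255,255));k,l,st,ce=cv2.connectedComponentsWithStats(m)
for i in range(1,k):
  if st[i,4]>60:print(st[i].tolist(),np.round(onz(q,*ce[i],.035),3))
```

```text
blk px [198.  25.] [178, 12, 40, 32, 651] world mm [ 614.9 -215.3] [18.6 25.5] long ang -88.2
blk px [148. 111.] [101, 76, 91, 71, 5709] world mm [ 560.  -177.3] [47.6 60.5] long ang -87.9
blk px [156. 191.] [114, 160, 83, 63, 4733] world mm [ 502.2 -179.4] [47.7 60.4] long ang -87.8
blk px [230. 197.] [222, 184, 17, 28, 443] world mm [ 499.1 -235.9] [12.2 21.1] long ang -0.2
[-0.32748586 -0.43134595  0.72605321] 0.9978369979026367
[343, 212, 16, 13, 201] [ 0.557 -0.183  0.035]
[343, 229, 17, 13, 202] [ 0.496 -0.185  0.035]
```

View pics/w16.png

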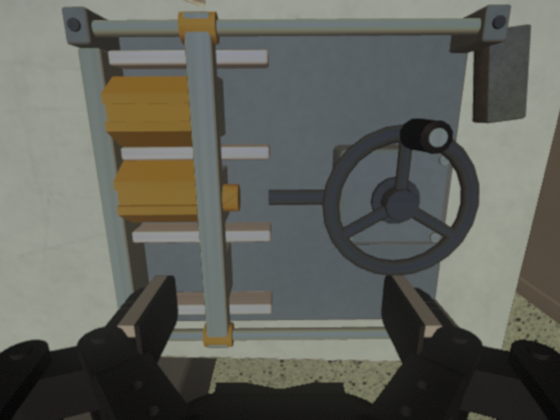

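```bash
python3 -c "
from rig import bot
print(bot.close_job())"
```

```text
the job is handed in; nothing more can be done
None
```

The job is handed in at about t = 29 s of the 210 s allowed. Two brass blocks were present, and both are clamped groove up against the stop.

- **Jaw open:** I wound the jaw open until the wheel hit its end stop.
- **Rolling:** I pushed each block over with the fingertips until its groove was on top. The first block, farther out on the bench, took two rolls towards the robot; the second, nearer one took three rolls away from it.
- **Placing:** One block is in the outer lane, farthest from the robot, and the other is in the middle lane.
- **Clamping:** I wound the wheel clockwise for about two turns. It then stalled, with about 25 N at the crank, and I let go.

**Last checks:**
- The last wrist picture shows both blocks groove up between the stop and the jaw.
- The jaw travelled about 57 mm, against the 56 mm expected.
- Block centres measured within about 3 mm of the home position. I judged contact with the stop from this and the stall, as the stop bar hid the contact line from the camera.
- The hand is clear and the grip is open.
- The smoothing stone looks unmoved, and I did not go near the jar or spool.

**Possible flaw:** After its second roll the first block sat against the pink look-alike, about 1 cm short of where I expected it. The pink block's measured position differs by about 5 mm before and after. That could be measurement error or a slight nudge.

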